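# Fetch the sample basket from the curing jar with the hook rod

## Task

Take the hook rod from its fork and use it to fetch the brass sample basket that hangs deep inside the tall clear jar: hook its bail from below, raise it gently until the bar is felt against the red safety clip, ease it out through the clip's gap, lift it out of the jar and stand it gently and upright near the middle of the log slice. Then unhook the rod and hang it back in its fork. Never force the basket or the rod against the jar or clip (15 N, about 1.5 kg, is too much), do not touch the basket with the gripper, and leave the two small jars and the wood offcut where they are.

Things in the scene. Friction and masses are not known exactly. Their poses are not given: they have to be found in the camera images.
- jar: Fixed open-topped box-shaped jar of clear plastic, copper edges; outside 86 (x) x 96 (y) x 155 high, walls 4, floor 6 thick. Origin: centre of its underside; z up; x points from the empty front of the shaft to the wall (+x) that carries hanger and clip. Jar and clip do not give; over 15 N on them from basket or rod is too much.
- hanger (a point): Fixed in the jar frame at x 21, y 0, z 92: about where the middle of the basket's bail bar rests at the start (x may be 3 off). The bar lies across two flat steel prongs from the +x wall, at y = +18 and -18, each 6 wide, top at z = 89, 4 thick, ends at x = 11. The back wall's inner face is at x = 39.
- gate_line (a point): Fixed in the jar frame at x 9, y 0, z 92, between the front gates of the red safety clip: two C shapes at y = 15 to 21 either side (rod fits in |y| < 15). Gates (x = 7 to 11) stop the bar coming forward; upper arms (x = 7 to 39) lie over it. It leaves only by the 10 high gap between gate top and upper arm; lower arms run below the bar, 33 under the gate top.
- free_shaft (a point): Fixed in the jar frame at x -15, y 0, z 92: with the bar above here the basket clears the clip and goes straight up. The clip's height was set by hand and is NOT measured: the bar must rise 8 to 31 to clear the gate and meets the upper arm 4 above that (12 to 35). Raise softly until it is felt against the arm, back off 2, then draw it to -x.
- basket: Loose brass tray full of dark wood slivers, 28 (x) x 64 (y) x 30 high, about 110 to 210 g. Origin: centre of its underside, z up. A stiff upright bail stands on it: uprights at y = +29 and -29, a crossbar along y, 6 thick, 74 above the underside. At the start it hangs in the jar by that bar, with about the jar's axes.
- bail (a point): Middle of the bail's crossbar (centre of the 6 thick bar), 74 above the basket's underside; fixed to the basket.
- rod: Loose hook rod, 130 g, hanging upright in the fork. Origin: on its axis at the underside of the copper collar (32 wide, 6 thick) that rests on the fork; z up. Square wooden handle 16 x 16, from 6 to 56 above the origin, sides along the rod's x and y. Below the collar an 8 thick round steel shank ends in a J hook whose foot reaches to +x.
- saddle (a point): Middle of the hook's trough floor, where a hooked bar lies: 8.5 along the rod's x from its axis, 85 below its origin. A 6 thick bar lying in it has its centre 3 higher. The hook is 12 wide (y); foot underside 4 below the floor; tip 4.5 to 8.5 beyond this point in x, its top 9 above the floor; trough 9 wide between shank and tip.
- handle (a point): Middle of the wooden handle where to grip, 32 above the rod's origin, on its axis.
- fork: Fixed rest: dark wood foot (110 x 80 x 12) and post with a level steel fork, top at 125, 8 thick. Origin: on the table below where the rod's axis hangs; z up; post at +x (x = 60 to 74); slot 18 wide between 8 wide tines, open towards -x (tines end at x = -8), closed at x = 24. The rod hangs with shank in the slot, collar on the tines, foot towards the post.
- fork_seat (a point): Where the rod's origin sits when hung: on top of the fork, 125 above the table.
- slice: Fixed round slice of log, 134 across and 20 high, origin at the centre of its underside.
- slice_top (a point): Centre of the slice's top face, 20 above the table.
- pot_a: Small clear jar of wood chips with copper lid, 75 across, 95 high; bystander. Origin: centre of its underside.
- pot_b: Small clear jar of wood chips with metal lid, 83 across, 80 high; bystander. Origin: centre of its underside.
- offcut: Dark wood offcut lying flat, 110 x 30 x 24; bystander. Origin: centre of its underside.

How it is judged:
By the outcome, as a careful person would: the job done as asked, in the order asked, and still so for the second after the job is handed in, with the robot touching nothing.
It also fails if it takes over 72 s, if anything falls off the work surface, if the arm or the gripper's body presses on something with over 40 N, if the wrist force passes 120 N, or if a joint passes its speed limit or range.

## Robot

A 7-joint arm with a two-finger parallel gripper is mounted at the origin on the work surface. World frame = base frame: x ahead of the robot, y to its left, z up, the work surface at z = 0. Lengths are in m, angles in rad, forces in N, time in s.
With the tool pointing down it reaches from about 0.425 to 0.925 m from the base axis. Payload 6.8 kg.
Tool frame: the origin (TCP) lies at the very end of the fingers, on their centre line; the grasp point (between the pads) lies 19 mm behind it (bot.grasp_offset is the distance from the TCP to the grasp point, in m); z points along the fingers, y is the direction in which the jaws open and shut (so a half turn about z gives the same grasp; the last joint's range is limited). The gripper opens to 85 mm and grips with 20 to 120 N. Pads are 22 mm wide; open, the fingers measure 114 mm over their backs; the gripper's body (76 mm by 85 mm) begins 54 mm behind the grasp point. The pads swing forward as they close: fully open they stand 13 mm farther back than shut.
Start: joints at [-0.108, 0.477, 0.022, 1.555, -0.011, 1.109, -0.083], TCP at [0.675, 0, 0.231] pointing down, gripper open.
Joint ranges: [-2.96, 2.96], [-0.34, 2.1], [-1.41, 1.46], [0.24, 2.44], [-1.37, 4.51], [0.17, 1.92], [-2.96, 2.96]. Speed limits (rad/s): [2.39, 2.39, 3.14, 3.14, 3.14, 3.14, 3.14].

## Interface

Orientations are given as a unit quaternion [w, x, y, z].
In Python, from station import monitor, cams, bot, finder gives the robot as it stands.
- The arm moves only by the tool jog_arm, never from a script. Its argument "plan" is a list of rows, each an object of numbers: "x", "y", "z": the shift along the tool's x, y, z as a fraction of full scale; "wx", "wy", "wz": the turn, a rotation vector about the tool's x, y, z as a fraction of full scale. A call has 1 to 12 rows; each row is the pose to reach, as a shift and turn from the pose measured when the call began, along the tool's axes at that moment, turning the shorter way round; what a row does not reach only later rows make up. Full scale, the value 1, is 20 cm for a shift and 180 degrees for a turn. A row lasts 1/12 s, in which the tool goes at most 41.7 mm and 7.16 degrees, less where a joint would pass 70% of its speed; a pose out of reach is approached as far as the arm can. A call with a number of a shift or a turn outside -1 to 1 is refused whole. A call with a gripper value outside its range is refused whole. "hand" is the opening, from -1 (shut) to 1 (fully open), set as the call begins (left out, the last holds). The fingers move at their own pace and stop on an object; "grip_force" is the grip in N (left out, the last holds). Time passes only in rows, so rows that repeat a pose let the fingers close. It gives the time, the measured TCP pose, the force and the opening at its end, in the units of the state.
- monitor.get_obs(): the state, without advancing time (a new reading comes with each control period).
- cams.read_camera(name): name is "scene" or "side" or "wrist"; returns the picture (400x640x3 uint8, red, green, blue); there is no depth.
- cams.get_calibration(name): a dict with "fx", "fy", "cx", "cy" (pixels), "extrinsics" (4x4, takes a point from world to camera coordinates). Camera axes: x right, y down, z forward; pixel columns grow to the right and rows downward; lengths in m; the calibration is good to about 2 mm. A picture is of the moment at which its call begins: read the wrist's pose just before it. get_calibration takes no time and is no camera call; for the wrist camera it gives the pose at the moment of the call.
- bot.hand_in(): hands the job in, once; it reports no verdict.
Trained networks look in the newest picture that a camera, given by its name, has taken for a name from the list of things; names that differ only in an ending like _2 or _b are one class to them, and where a whole thing is asked for, a point or a joint stands for the part that bears it (a point fixed in the world has none). Each returns a list of dicts, best first, with "confidence" (0 to 1); they miss things now and then, are a little off and sometimes report something else, mostly with a low value. They report only what shows in the picture. A call takes as long as a camera call.
- finder.find_in(camera, target): "bbox" ([left, top, width, height] in pixels, round what is visible of it).
- finder.place_of(camera, target): "location" ([column, row] in pixels: a listed point, or the origin of a listed thing).
The state is a dict: "t": time; "q": joint angles; "joint_vel": joint speeds; "joint_torque": joint torques, N m; "eef_pos": TCP position; "tool_rot": TCP orientation; "contact_force": force on the tool from outside, world axes, zero at the start; "torque": the same for the moment, N m; "gripper_width": opening from 0.0 (shut) to 1.0 (fully open).
Only numpy, scipy, OpenCV 4.12 (cv2) and the standard library are available. Lean on these libraries where they do the work, as an engineer would, in place of code of your own. Each camera call takes 0.05 s, during which the arm holds its last target. There are 200 camera calls.

## Working session

There is one attempt and no reset: what is moved stays moved. The work goes in short steps, Python scripts to look and compute and a tool call to move; the robot and the scene stay as the last step left them, time stands still between calls to the robot, and variables do not carry over. Pictures are saved under pics/ and viewed, about 8 in all and at most 12, crops included, and the job is handed in when it is done.

Besides the shell and the picture viewer there is one more tool, called after "Call:" as name(argument=value, ...), one argument or row to a line, values as JSON. jog_arm: Moves the arm, as the interface text tells. Shift numbers are shares of 20 cm and turn numbers shares of 180 degrees, none past 1 either way. Its arguments: {"type":"object","properties":{"plan":{"type":"array","items":{"type":"object","properties":{"x":{"type":"number","minimum":-1,"maximum":1},"y":{"type":"number","minimum":-1,"maximum":1},"z":{"type":"number","minimum":-1,"maximum":1},"wx":{"type":"number","minimum":-1,"maximum":1},"wy":{"type":"number","minimum":-1,"maximum":1},"wz":{"type":"number","minimum":-1,"maximum":1}}}},"hand":{"type":"number"},"grip_force":{"type":"number"}},"required":["plan"]}

```bash
mkdir -p pics; ls; cat > h.py <<'E'
import numpy as np, cv2
from station import monitor, cams, bot, finder
from scipy.spatial.transform import Rotation as R
def shot(n,name=None):
    im=cams.read_camera(n)
    if name: cv2.imwrite(f'pics/{name}.png',im[:,:,::-1])
    return im
def ray(n,px,c=None):
    c=c or cams.get_calibration(n);E=np.array(c['extrinsics'])
    d=np.array([(px[0]-c['cx'])/c['fx'],(px[1]-c['cy'])/c['fy'],1]);Rm=E[:3,:3]
    return -Rm.T@E[:3,3], Rm.T@d
def atz(n,px,z,c=None):
    o,d=ray(n,px,c);return o+d*(z-o[2])/d[2]
def proj(n,P,c=None):
    c=c or cams.get_calibration(n);E=np.array(c['extrinsics'])
    p=E[:3,:3]@np.asarray(P)+E[:3,3];return np.array([p[0]/p[2]*c['fx']+c['cx'],p[1]/p[2]*c['fy']+c['cy']])
def tri(rs):
    A=0;b=0
    for o,d in rs:
        d=d/np.linalg.norm(d);M=np.eye(3)-np.outer(d,d);A=A+M;b=b+M@o
    x=np.linalg.solve(A,b);return x,[np.linalg.norm((np.eye(3)-np.outer(d,d)/(d@d))@(x-o)) for o,d in rs]
def st():
    s=monitor.get_obs();print('t',round(s['t'],2),'p',np.round(s['eef_pos'],4),'q',np.round(s['tool_rot'],4),'F',np.round(s['contact_force'],2),'w',round(s['gripper_width'],3));return s
E
cat > a.py <<'E'
from h import *
s=st();print(np.round(s['q'],3),bot.grasp_offset)
ims=[shot(n,'a_'+n) for n in('scene','side','wrist')]
cv2.imwrite('pics/a_all.png',cv2.resize(np.vstack(ims[:2])[:,:,::-1],None,fx=.75,fy=.75))
r={}
for t in ['jar','hanger','gate_line','free_shaft','basket','bail','rod','saddle','handle','fork','fork_seat','slice','slice_top','pot_a','pot_b','offcut']:
    L=[]
    for n in('scene','side'):
        f=finder.place_of(n,t)
        print(t,n,[(np.round(x['location']).tolist(),round(x['confidence'],2)) for x in f[:2]],end=' ')
        if f:L.append(ray(n,f[0]['location']))
    if len(L)==2:
        x,e=tri(L);print(np.round(x,3),np.round(e,4),end='')
    print()
for n in('scene','side'):
    c=cams.get_calibration(n);print(n,ray(n,(320,200)),c['fx'])
E
python3 a.py
```

```text
pics
t 0.0 p [ 0.6744 -0.      0.2303] q [-6.000e-04  7.071e-01  7.071e-01 -7.000e-04] F [0.46 0.6  0.87] w 1.003
[-0.108  0.478  0.022  1.556 -0.011  1.109 -0.083] 0.0187
jar scene [([301.0, 247.0], 0.8)] jar side [([320.0, 222.0], 0.82), ([202.0, 260.0], 0.6)] [ 0.592 -0.052 -0.008] [0.0007 0.0007]
hanger scene [([299.0, 222.0], 0.67), ([432.0, 142.0], 0.55)] hanger side [([318.0, 193.0], 0.95), ([320.0, 193.0], 0.73)] [ 0.605 -0.057  0.083] [0.0036 0.0036]
gate_line scene [([298.0, 215.0], 0.85), ([428.0, 158.0], 0.46)] gate_line side [([318.0, 190.0], 0.6)] [ 0.602 -0.056  0.098] [0.0011 0.0011]
free_shaft scene [([301.0, 209.0], 0.86)] free_shaft side [([321.0, 198.0], 0.76), ([279.0, 334.0], 0.58)] [ 0.583 -0.045  0.093] [0.0031 0.0031]
basket scene [([299.0, 221.0], 0.49), ([428.0, 155.0], 0.24)] basket side [] 
bail scene [([212.0, 219.0], 0.17)] bail side [([317.0, 190.0], 0.36)] [ 0.621 -0.17   0.073] [0.0727 0.0727]
rod scene [([429.0, 153.0], 0.76)] rod side [([275.0, 299.0], 0.87)] [0.476 0.261 0.126] [0.0006 0.0006]
saddle scene [([429.0, 187.0], 0.88)] saddle side [([2
[... 659 characters left out ...]
507 -0.244  0.033] [0.0049 0.0049]
pot_a scene [([448.0, 285.0], 0.92), ([257.0, 314.0], 0.65)] pot_a side [([294.0, 175.0], 0.85), ([202.0, 257.0], 0.66)] [0.742 0.075 0.123] [0.1351 0.1351]
pot_b scene [([448.0, 285.0], 0.92), ([257.0, 314.0], 0.65)] pot_b side [([294.0, 175.0], 0.85), ([202.0, 257.0], 0.66)] [0.742 0.075 0.123] [0.1351 0.1351]
offcut scene [([295.0, 187.0], 0.56)] offcut side [([381.0, 256.0], 0.94)] [ 0.396 -0.038  0.003] [0.0027 0.0027]
scene (array([ 1.32041305, -0.11780386,  0.74074839]), array([-0.75680703,  0.11375559, -0.64374756])) 474.0717694143366
side (array([0.18302303, 0.54108328, 0.76954387]), array([ 0.40843162, -0.59162391, -0.69513599])) 392.1552645561113
```

View pics/a_all.png

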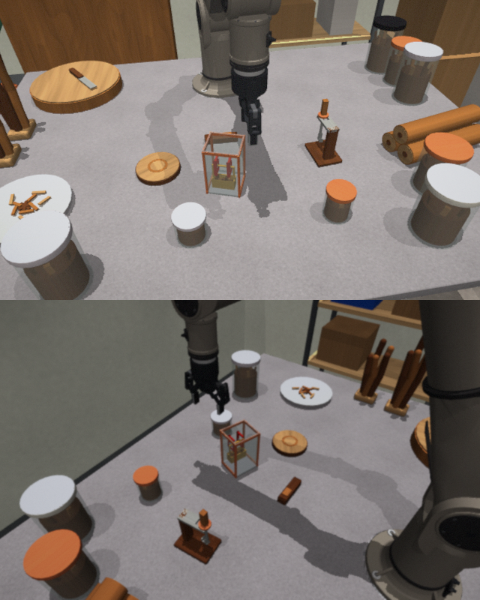

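View pics/a_wrist.png

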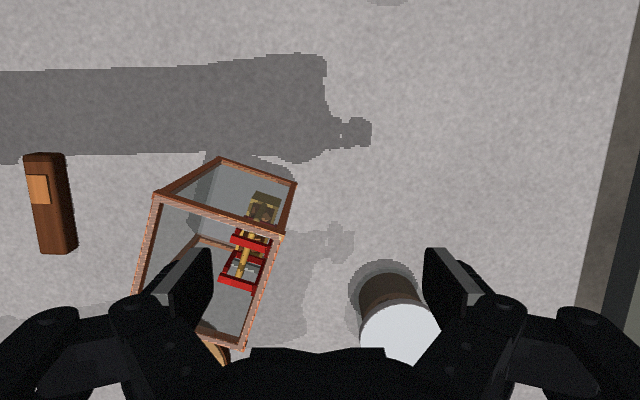

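The pictures match the networks: jar at scene (299,220), fork and rod at (430,180), slice at (210,225). The red clip is on the jar's right-hand wall in the wrist view. I'll crop in for the yaws.

```bash
cat > b.py <<'E'
import cv2,numpy as np
a=cv2.imread('pics/a_scene.png');b=cv2.imread('pics/a_side.png')
def cr(im,x,y,w,h):
    return cv2.resize(im[y:y+h,x:x+w],(400,300),interpolation=cv2.INTER_CUBIC)
m=np.vstack([np.hstack([cr(a,240,165,120,90+0),cr(a,390,120,100,75+0)]),np.hstack([cr(b,270,150,120,90),cr(b,215,250,100,75)])])
# fork crops 4x; jar crops 3.333x
cv2.imwrite('pics/b.png',m)
E
python3 b.py
```

```text
(no output)
```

View pics/b.png

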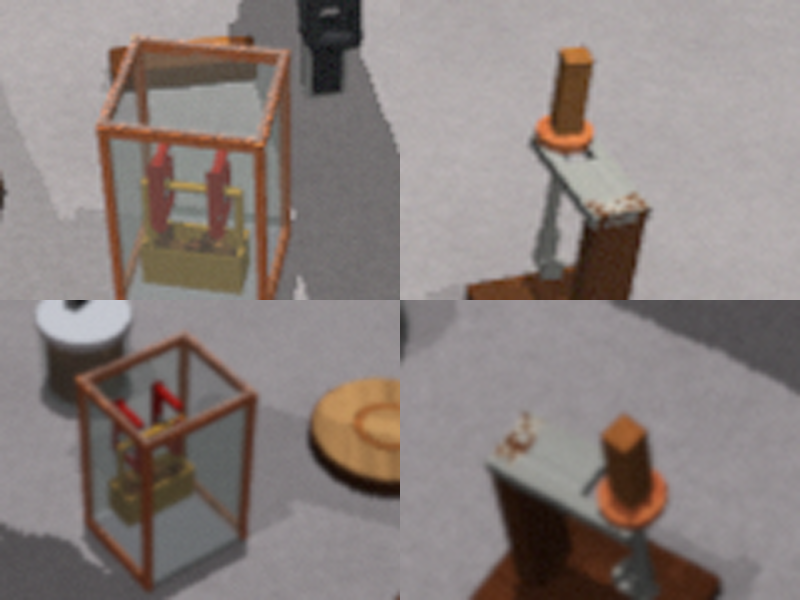

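```bash
cat > c.py <<'E'
from h import *
from scipy.optimize import least_squares
sc=np.array([[100,127],[138,40],[290,50],[263,143]])/3.3333+[240,165]
sd=np.array([[78,79],[183,35],[255,95],[148,142]])/3.3333+[270,150]
J=[(1,-1),(-1,-1),(-1,1),(1,1)] # scene order
Jd=[(1,1),(1,-1),(-1,-1),(-1,1)]
for k,(a,b) in enumerate(zip(sc,sd)): print(np.round(atz('scene',a,.155),3),np.round(atz('side',b,.155),3))
def P(v,c):
    x,y=c[0]*.043,c[1]*.048
    return [v[0]+np.cos(v[2])*x-np.sin(v[2])*y,v[1]+np.sin(v[2])*x+np.cos(v[2])*y,.155]
def f(v,u='both'):
    r=[]
    if u!='side': r+=[proj('scene',P(v,c))-p for c,p in zip(J,sc)]
    if u!='scene': r+=[proj('side',P(v,c))-p for c,p in zip(Jd,sd)]
    return np.ravel(r)
for u in('both','scene','side'):
    s=least_squares(f,[.592,-.052,.2],args=(u,));print(u,np.round(s.x,4),np.abs(s.fun).max())
v=s.x
for c in J: print(c, proj('wrist',P(v,c)).round())
for nm,n,L in(('scene','scene',[(600,215),(648,208)]),('side','side',[(487,463),(527,412)])):
    for p in L:
        q=((p[0]-400)/4+390,p[1]/4+120) if n=='scene' else ((p[0]-400)/4+215,(p[1]-300)/4+250)
        print(nm,atz(n,q,.125).round(4))
print('collar', atz('scene',((565-400)/4+390,134/4+120),.131).round(4), atz('side',((632-400)/4+215,(490-300)/4+250),.131).round(4))
print('handle top', atz('scene',((576-400)/4+390,52/4+120),.181).round(4), atz('side',((625-400)/4+215,(430-300)/4+250),.181).round(4))
E
python3 c.py
```

```text
[ 0.624 -0.11   0.155] [ 0.649 -0.02   0.155]
[ 0.546 -0.08   0.155] [ 0.616 -0.106  0.155]
[0.572 0.01  0.155] [ 0.535 -0.079  0.155]
[ 0.654 -0.02   0.155] [0.569 0.005 0.155]
both [ 0.5952 -0.0504 -0.3363] 1.9497425688452097
scene [ 0.5989 -0.0502 -0.3403] 0.9369202109407979
side [ 0.5923 -0.0503 -0.3321] 1.106523516269874
(1, -1) [240. 347.]
(-1, -1) [124. 314.]
(-1, 1) [152. 191.]
(1, 1) [279. 231.]
scene [0.5562 0.2581 0.125 ]
scene [0.5548 0.2854 0.125 ]
side [0.548  0.2877 0.125 ]
side [0.5523 0.2553 0.125 ]
collar [0.4881 0.2618 0.131 ] [0.4796 0.2619 0.131 ]
handle top [0.4822 0.2631 0.181 ] [0.4784 0.2622 0.181 ]
```

```bash
cat >> h.py <<'E'
def go(P,yaw=0.,tilt=None):
    """print shift/turn fractions to bring the TCP (tool down, jaw dir = world x turned by yaw) to P"""
    s=st();R0=R.from_quat(np.roll(s['tool_rot'],-1))
    Rt=R.from_euler('z',yaw)*R.from_matrix([[0,1,0],[1,0,0],[0,0,-1]])
    d=R0.inv().apply(np.asarray(P)-s['eef_pos'])/.2
    w=(R0.inv()*Rt).as_rotvec()/np.pi
    print('P',np.round(P,4),'shift',d.round(4),'turn',w.round(4),'rows>=',np.ceil(max(np.linalg.norm(d)*200/41.7,np.linalg.norm(w)*180/7.16)))
E
python3 -c "
from h import *
o,d=ray('wrist',(320,200));s=st();print(o-s['eef_pos'],d)
go([.49,.262,.30],.1)
go([.42,.262,.30],.1)"
```

```text
t 1.75 p [0.675  0.     0.2313] q [0.     0.7071 0.7071 0.    ] F [ 0.82  0.7  -0.09] w 1.004
[-0.00085565  0.06573973  0.14250014] [ 0.00686295 -0.27603725 -0.9612791 ]
t 1.75 p [0.675  0.     0.2313] q [0.     0.7071 0.7071 0.    ] F [ 0.82  0.7  -0.09] w 1.004
P [0.49  0.262 0.3  ] shift [ 1.3099 -0.9251 -0.3434] turn [ 0.     -0.     -0.0318] rows>= 8.0
t 1.75 p [0.675  0.     0.2313] q [0.     0.7071 0.7071 0.    ] F [ 0.82  0.7  -0.09] w 1.004
P [0.42  0.262 0.3  ] shift [ 1.3099 -1.2751 -0.3434] turn [ 0.     -0.     -0.0318] rows>= 9.0
```

Call:
jog_arm(
  plan=[
    {"x": 0.3,"y": -0.25,"z": -0.34},
    {"x": 1.0,"y": -0.925,"z": -0.34,"wz": -0.032},
    {"x": 1.0,"y": -0.925,"z": -0.34,"wz": -0.032},
    {"x": 1.0,"y": -0.925,"z": -0.34,"wz": -0.032},
    {"x": 1.0,"y": -0.925,"z": -0.34,"wz": -0.032},
    {"x": 1.0,"y": -0.925,"z": -0.34,"wz": -0.032},
    {"x": 1.0,"y": -0.925,"z": -0.34,"wz": -0.032},
    {"x": 1.0,"y": -0.925,"z": -0.34,"wz": -0.032},
    {"x": 1.0,"y": -0.925,"z": -0.34,"wz": -0.032},
  ],
)

```text
invalid input at $.plan[0]: expected keys x, y, z, wx, wy, wz
```

```bash
cat > d.py <<'E'
from h import *
st();c=cams.get_calibration('wrist');im=shot('wrist','d')
for t,z in(('rod',.125),('fork_seat',.125),('handle',.157),('fork',0),('saddle',.04)):
    for f in finder.place_of('wrist',t)[:2]: print(t,np.round(f['location']),round(f['confidence'],2),atz('wrist',f['location'],z,c).round(4))
print(proj('wrist',[.481,.262,.15],c))
x,y=proj('wrist',[.5,.262,.13],c).astype(int);x0=min(max(x-100,0),440);y0=min(max(y-75,0),250)
print(x0,y0);cv2.imwrite('pics/d2.png',cv2.resize(im[y0:y0+150,x0:x0+200,::-1],(800,600),interpolation=cv2.INTER_CUBIC))
E
python3 d.py
```

```text
t 1.75 p [0.675  0.     0.2313] q [0.     0.7071 0.7071 0.    ] F [ 0.82  0.7  -0.09] w 1.004
fork_seat [261. 218.] 0.26 [ 0.632  -0.0202  0.125 ]
saddle [235. 247.] 0.36 [ 0.5894 -0.0806  0.04  ]
[ -92.11181565 -331.8967784 ]
0 0
```

View pics/d2.png

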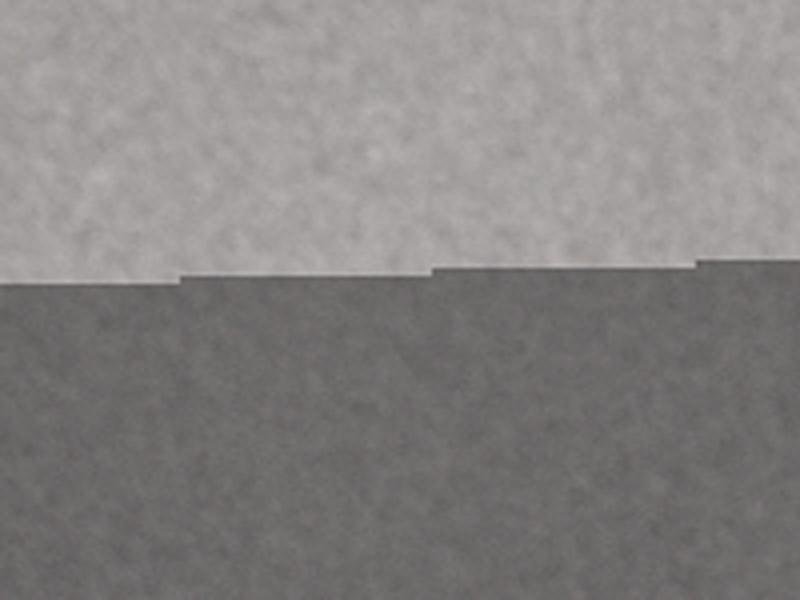

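The move was refused because every row needs all six keys, so that view shows only bare table. I'll send it again.

Call:
jog_arm(
  plan=[
    {"x": 1.0,"y": -0.925,"z": -0.34,"wx": 0,"wy": 0,"wz": -0.032},
    {"x": 1.0,"y": -0.925,"z": -0.34,"wx": 0,"wy": 0,"wz": -0.032},
    {"x": 1.0,"y": -0.925,"z": -0.34,"wx": 0,"wy": 0,"wz": -0.032},
    {"x": 1.0,"y": -0.925,"z": -0.34,"wx": 0,"wy": 0,"wz": -0.032},
    {"x": 1.0,"y": -0.925,"z": -0.34,"wx": 0,"wy": 0,"wz": -0.032},
    {"x": 1.0,"y": -0.925,"z": -0.34,"wx": 0,"wy": 0,"wz": -0.032},
    {"x": 1.0,"y": -0.925,"z": -0.34,"wx": 0,"wy": 0,"wz": -0.032},
    {"x": 1.0,"y": -0.925,"z": -0.34,"wx": 0,"wy": 0,"wz": -0.032},
    {"x": 1.0,"y": -0.925,"z": -0.34,"wx": 0,"wy": 0,"wz": -0.032},
  ],
)

```text
t: 2.8
eef_pos: [0.4892, 0.2018, 0.3003]
tool_rot: [0.0, 0.669, 0.743, 0.001]
contact_force: [0.4, -0.9, -0.2]
gripper_width: 1.0
```

```bash
python3 d.py
```

```text
t 2.8 p [0.4892 0.2018 0.3003] q [3.000e-04 6.691e-01 7.431e-01 9.000e-04] F [ 0.4  -0.94 -0.23] w 1.0
rod [313. 106.] 0.59 [0.4779 0.2617 0.125 ]
handle [312. 107.] 0.61 [0.4782 0.2618 0.157 ]
fork [313.  99.] 0.56 [0.4767 0.2679 0.    ]
[316.10739359 106.60914328]
237 33
```

View pics/d2.png

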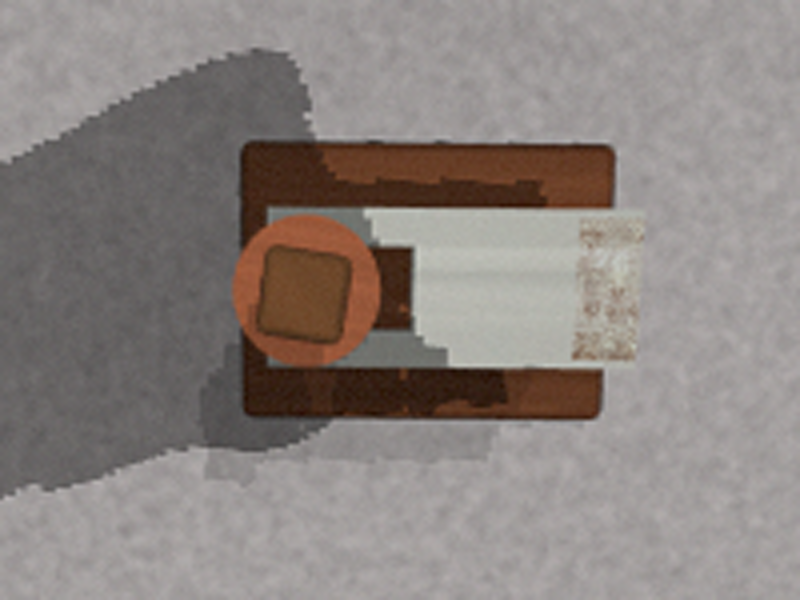

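```bash
cat > e.py <<'E'
from h import *
c=cams.get_calibration('wrist')
f=lambda x,y,z: atz('wrist',(237+(x-.0)/4,33+y/4),z,c)
H=[f(*p,.181) for p in((270,245),(352,258),(338,342),(257,330))]
print('handle ctr',np.mean(H,0).round(4))
for i,j in((0,1),(3,2),(0,3),(1,2)):
    d=H[j]-H[i];print(np.linalg.norm(d[:2]).round(4),np.arctan2(d[1],d[0]).round(3))
print('collar',f(307,290,.131).round(4))
for a,b in(((375,208),(643,210)),((375,367),(635,362))):
    A,B=f(*a,.125),f(*b,.125);d=B-A;print('plate',A.round(4),B.round(4),np.arctan2(d[1],d[0]).round(3))
A,B=f(413,247,.125),f(413,330,.125);print('slot end',((A+B)/2).round(4),A.round(4),B.round(4))
go([.4795,.262,.25],-.06)
E
python3 e.py
```

```text
handle ctr [0.4804 0.2592 0.181 ]
0.0148 -0.053
0.0149 -0.045
0.015 -1.639
0.0149 -1.638
collar [0.4804 0.2591 0.131 ]
plate [0.4933 0.2775 0.125 ] [0.5508 0.2828 0.125 ] 0.091
plate [0.4969 0.244  0.125 ] [0.5541 0.2508 0.125 ] 0.118
slot end [0.5034 0.2616 0.125 ] [0.5023 0.2703 0.125 ] [0.5044 0.2528 0.125 ]
t 3.1 p [0.4907 0.1988 0.2988] q [-0.000e+00  6.716e-01  7.409e-01 -4.000e-04] F [ 0.65 -0.04  0.38] w 1.001
P [0.4795 0.262  0.25  ] shift [ 0.3202 -0.0244  0.2439] turn [-0.0002  0.0002  0.0503] rows>= 2.0
```

Call:
jog_arm(
  hand=1,
  plan=[
    {"x": 0.32,"y": -0.027,"z": 0.244,"wx": 0,"wy": 0,"wz": 0.047},
    {"x": 0.32,"y": -0.027,"z": 0.244,"wx": 0,"wy": 0,"wz": 0.047},
    {"x": 0.32,"y": -0.027,"z": 0.244,"wx": 0,"wy": 0,"wz": 0.047},
    {"x": 0.32,"y": -0.027,"z": 0.35,"wx": 0,"wy": 0,"wz": 0.047},
    {"x": 0.32,"y": -0.027,"z": 0.45,"wx": 0,"wy": 0,"wz": 0.047},
    {"x": 0.32,"y": -0.027,"z": 0.55,"wx": 0,"wy": 0,"wz": 0.047},
    {"x": 0.32,"y": -0.027,"z": 0.65,"wx": 0,"wy": 0,"wz": 0.047},
    {"x": 0.32,"y": -0.027,"z": 0.75,"wx": 0,"wy": 0,"wz": 0.047},
    {"x": 0.32,"y": -0.027,"z": 0.8,"wx": 0,"wy": 0,"wz": 0.047},
    {"x": 0.32,"y": -0.027,"z": 0.8,"wx": 0,"wy": 0,"wz": 0.047},
    {"x": 0.32,"y": -0.027,"z": 0.8,"wx": 0,"wy": 0,"wz": 0.047},
  ],
)

```text
t: 4.02
eef_pos: [0.4791, 0.2615, 0.1387]
tool_rot: [-0.0, 0.725, 0.689, -0.001]
contact_force: [0.8, -0.2, -0.4]
gripper_width: 1.004
```

```bash
python3 - <<'E'
from h import *
im=shot('wrist','g');go([.479,.262,.138],-.05)
cv2.imwrite('pics/g2.png',im[:,:,::-1])
E
```

```text
t 4.07 p [0.4796 0.2619 0.1395] q [ 1.000e-04  7.245e-01  6.893e-01 -0.000e+00] F [ 0.32 -0.43  0.15] w 0.999
P [0.479 0.262 0.138] shift [ 0.0002 -0.003   0.0075] turn [0. 0. 0.] rows>= 1.0
```

View pics/g2.png

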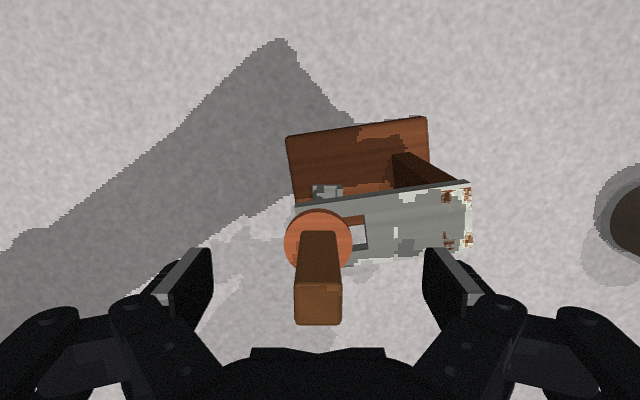

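The handle is centred between the pads at column 318 and square to them, so I'll close on it. 6 pictures viewed so far.

Call:
jog_arm(
  hand=-1,
  grip_force=60,
  plan=[
    {"x": 0,"y": 0,"z": 0.005,"wx": 0,"wy": 0,"wz": 0},
    {"x": 0,"y": 0,"z": 0.005,"wx": 0,"wy": 0,"wz": 0},
    {"x": 0,"y": 0,"z": 0.005,"wx": 0,"wy": 0,"wz": 0},
    {"x": 0,"y": 0,"z": 0.005,"wx": 0,"wy": 0,"wz": 0},
    {"x": 0,"y": 0,"z": 0.005,"wx": 0,"wy": 0,"wz": 0},
    {"x": 0,"y": 0,"z": 0.005,"wx": 0,"wy": 0,"wz": 0},
    {"x": 0,"y": 0,"z": 0.005,"wx": 0,"wy": 0,"wz": 0},
    {"x": 0,"y": 0,"z": 0.005,"wx": 0,"wy": 0,"wz": 0},
    {"x": 0,"y": 0,"z": 0.005,"wx": 0,"wy": 0,"wz": 0},
    {"x": 0,"y": 0,"z": 0.005,"wx": 0,"wy": 0,"wz": 0},
  ],
)

```text
t: 4.9
eef_pos: [0.4797, 0.262, 0.1389]
tool_rot: [0.0, 0.725, 0.689, 0.0]
contact_force: [-2.3, -0.6, 5.7]
gripper_width: 0.18
```

```bash
python3 - <<'E'
from h import *
c=cams.get_calibration('wrist');im=shot('wrist','k');s=st()
for t in('rod','handle','saddle'):
    for f in finder.place_of('wrist',t)[:2]: print(t,np.round(f['location']),round(f['confidence'],2))
E
```

```text
t 4.95 p [0.4796 0.2621 0.1389] q [1.000e-04 7.245e-01 6.893e-01 1.000e-04] F [-1.94 -1.34  5.56] w 0.18
rod [318. 241.] 0.91
handle [318. 271.] 0.82
saddle [331. 195.] 0.8
```

Call:
jog_arm(
  plan=[
    {"x": 0,"y": 0,"z": -0.1,"wx": 0,"wy": 0,"wz": 0},
    {"x": 0,"y": 0,"z": -0.2,"wx": 0,"wy": 0,"wz": 0},
    {"x": 0,"y": 0,"z": -0.35,"wx": 0,"wy": 0,"wz": 0},
    {"x": 0,"y": 0,"z": -0.5,"wx": 0,"wy": 0,"wz": 0},
    {"x": 0,"y": 0,"z": -0.65,"wx": 0,"wy": 0,"wz": 0},
    {"x": 0,"y": 0,"z": -0.8,"wx": 0,"wy": 0,"wz": 0},
    {"x": -0.15,"y": 0.05,"z": -0.85,"wx": 0,"wy": 0,"wz": 0.02},
    {"x": -0.35,"y": 0.1,"z": -0.85,"wx": 0,"wy": 0,"wz": 0.04},
    {"x": -0.55,"y": 0.15,"z": -0.85,"wx": 0,"wy": 0,"wz": 0.06},
    {"x": -0.75,"y": 0.2,"z": -0.85,"wx": 0,"wy": 0,"wz": 0.08},
    {"x": -0.9,"y": 0.25,"z": -0.85,"wx": 0,"wy": 0,"wz": 0.09},
    {"x": -0.9,"y": 0.25,"z": -0.85,"wx": 0,"wy": 0,"wz": 0.09},
  ],
)

```text
t: 6.1
eef_pos: [0.5217, 0.071, 0.3084]
tool_rot: [0.002, 0.818, 0.575, -0.001]
contact_force: [0.4, -0.6, -1.6]
gripper_width: 0.175
```

```bash
cat > k.py <<'E'
from h import *
s=st();c=cams.get_calibration('wrist');im=shot('wrist','k1');[shot(n,'k1_'+n) for n in('scene','side')]
T=R.from_quat(np.roll(s['tool_rot'],-1))
for t,h in(('saddle',.0989),('rod',.0139),('handle',-.0181)):
    z=s['eef_pos'][2]-h
    for f in finder.place_of('wrist',t)[:1]:
        print(t,'w',round(f['confidence'],2),(T.inv().apply(atz('wrist',f['location'],z,c)-s['eef_pos'])*1e3).round(1))
    L=[ray(n,finder.place_of(n,t)[0]['location']) for n in('scene','side') if finder.place_of(n,t)]
    if len(L)==2: x,e=tri(L);print('  tri',(T.inv().apply(x-s['eef_pos'])*1e3).round(1),e)
go([.579,-.0447,.305],-.336)
E
python3 k.py
```

```text
t 6.1 p [0.5217 0.071  0.3084] q [ 0.0017  0.8181  0.5751 -0.0009] F [ 0.37 -0.64 -1.64] w 0.175
saddle w 0.84 [ 1.1  7.7 98.9]
  tri [ 18.6 -56.7  22.4] [np.float64(0.026450660047415663), np.float64(0.02645066004741567)]
rod w 0.75 [ 0.1 -0.1 13.9]
  tri [ 2.7  2.4 16.7] [np.float64(0.00014201990062034467), np.float64(0.00014201990062045694)]
handle w 0.68 [  1.3  -0.1 -18.1]
  tri [  4.4   1.1 -13.6] [np.float64(0.001952957777162211), np.float64(0.001952957777162138)]
t 7.0 p [0.5206 0.0798 0.3089] q [1.000e-04 8.144e-01 5.803e-01 1.000e-04] F [-0.95  0.34 -1.06] w 0.176
P [ 0.579  -0.0447  0.305 ] shift [-0.4928  0.4793  0.0194] turn [ 0.0001 -0.      0.0011] rows>= 4.0
```

Call:
jog_arm(
  plan=[
    {"x": -0.12,"y": 0.12,"z": 0,"wx": 0,"wy": 0,"wz": 0},
    {"x": -0.25,"y": 0.24,"z": 0,"wx": 0,"wy": 0,"wz": 0},
    {"x": -0.37,"y": 0.36,"z": 0,"wx": 0,"wy": 0,"wz": 0},
    {"x": -0.45,"y": 0.44,"z": 0,"wx": 0,"wy": 0,"wz": 0},
    {"x": -0.493,"y": 0.479,"z": 0,"wx": 0,"wy": 0,"wz": 0.001},
    {"x": -0.493,"y": 0.479,"z": 0,"wx": 0,"wy": 0,"wz": 0.001},
    {"x": -0.493,"y": 0.479,"z": 0,"wx": 0,"wy": 0,"wz": 0.001},
    {"x": -0.493,"y": 0.479,"z": 0,"wx": 0,"wy": 0,"wz": 0.001},
  ],
)

```text
t: 7.67
eef_pos: [0.5785, -0.0426, 0.3088]
tool_rot: [-0.001, 0.815, 0.58, 0.0]
contact_force: [0.2, 0.9, -2.0]
gripper_width: 0.177
```

```bash
cat > m.py <<'E'
from h import *
import pickle
s=st();c=cams.get_calibration('wrist');im=shot('wrist','m');pickle.dump((s,c),open('m.pkl','wb'))
jx=lambda x,y,z:[.595+np.cos(.336)*x+np.sin(.336)*y,-.0503-np.sin(.336)*x+np.cos(.336)*y,z]
for t,z in(('hanger',.092),('gate_line',.092),('free_shaft',.092),('bail',.092),('jar',0),('saddle',s['eef_pos'][2]-.0989)):
    for f in finder.place_of('wrist',t)[:2]: 
        p=atz('wrist',f['location'],z,c);d=p[:2]-[.595,-.0503]
        print(t,np.round(f['location']),round(f['confidence'],2),p.round(4),'jar', (R.from_euler('z',.336).apply([*d,0])[:2]*1e3).round(1))
print([proj('wrist',jx(a*.043,b*.048,.155),c).round() for a,b in((1,1),(1,-1),(-1,-1),(-1,1))])
cv2.imwrite('pics/m2.png',cv2.resize(im[:300,100:500,::-1],(800,600),interpolation=cv2.INTER_CUBIC))
E
python3 m.py
```

```text
t 7.67 p [ 0.5785 -0.0426  0.3088] q [-6.000e-04  8.146e-01  5.800e-01  2.000e-04] F [ 0.15  0.87 -1.96] w 0.177
hanger [353. 170.] 0.64 [ 0.6113 -0.0589  0.092 ] jar [18.2 -2.7]
gate_line [344. 171.] 0.69 [ 0.602  -0.0569  0.092 ] jar [ 8.8 -3.9]
free_shaft [318. 167.] 0.77 [ 0.5777 -0.0444  0.092 ] jar [-18.3  -0.1]
bail [353. 171.] 0.84 [ 0.611 -0.06   0.092] jar [18.3 -3.9]
jar [332. 155.] 0.9 [ 0.5946 -0.0521  0.    ] jar [ 0.2 -1.8]
saddle [329. 196.] 0.63 [ 0.5853 -0.0456  0.2099] jar [-10.7   1.2]
[array([392., 124.]), array([386., 233.]), array([291., 232.]), array([289., 124.])]
```

View pics/m2.png

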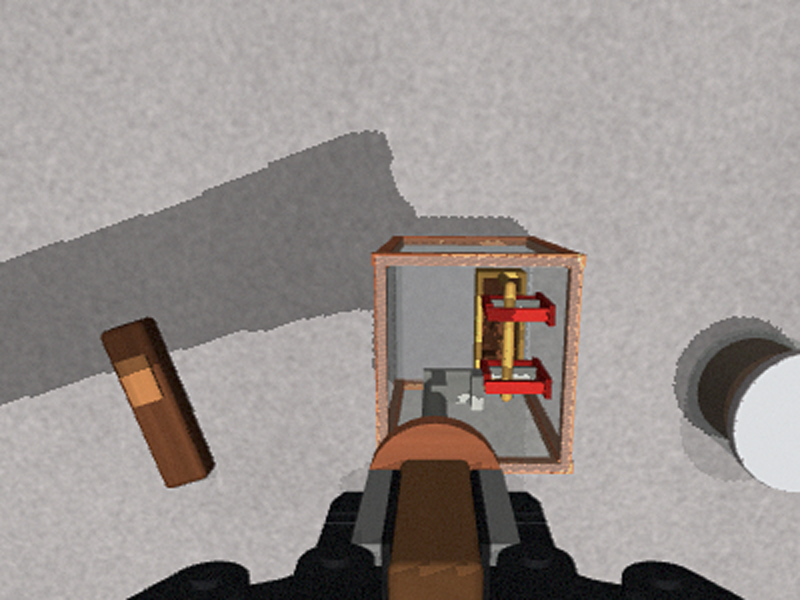

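```bash
cat > n.py <<'E'
from h import *
from scipy.optimize import least_squares
s=st();c=cams.get_calibration('wrist')
ob=np.array([[287,127.5],[392.5,128.5],[386.5,236]]);J=[(-1,1),(1,1),(1,-1)]
import pickle
s0,c0=pickle.load(open('m.pkl','rb'))
def P(v,a): 
    x,y=a[0]*.043,a[1]*.048;return [v[0]+np.cos(v[2])*x-np.sin(v[2])*y,v[1]+np.sin(v[2])*x+np.cos(v[2])*y,.155]
for cc in(c0,c):
    r=least_squares(lambda v:np.ravel([proj('wrist',P(v,a),cc)-o for a,o in zip(J,ob)]),[.595,-.05,-.33]);print(r.x.round(4),np.abs(r.fun).max())
    v=r.x
    for px in((353,172),(354.5,135),(353,200)):
        p=atz('wrist',px,.092,cc)[:2]-v[:2];print('bar px',px,(R.from_euler('z',-v[2]).apply([*p,0])[:2]*1e3).round(1))
E
python3 n.py
```

```text
t 8.02 p [ 0.5788 -0.0441  0.309 ] q [0.000e+00 8.151e-01 5.794e-01 2.000e-04] F [-0.3  -0.52 -1.66] w 0.179
[ 0.5937 -0.0533 -0.332 ] 1.4464090814030328
bar px (353, 172) [18.2 -2. ]
bar px (354.5, 135) [18.7 36.3]
bar px (353, 200) [ 19.  -32.4]
[ 0.5942 -0.0551 -0.3335] 1.5087168212561437
bar px (353, 172) [18.2 -2.1]
bar px (354.5, 135) [18.8 36.2]
bar px (353, 200) [ 19.  -32.5]
```

```bash
cat >> h.py <<'E'
JC=np.array([.5945,-.053]);JY=-.334
def jw(x,y=0): return JC+[np.cos(JY)*x-np.sin(JY)*y,np.sin(JY)*x+np.cos(JY)*y]
E
python3 -c "
from h import *
go([*jw(-.016),.172],JY);go([*jw(.014),.172],JY)"
```

```text
t 8.02 p [ 0.5788 -0.0441  0.309 ] q [0.000e+00 8.151e-01 5.794e-01 2.000e-04] F [-0.3  -0.52 -1.66] w 0.179
P [ 0.5794 -0.0478  0.172 ] shift [-0.0164  0.0084  0.6849] turn [ 0.0001 -0.0001 -0.0003] rows>= 4.0
t 8.02 p [ 0.5788 -0.0441  0.309 ] q [0.000e+00 8.151e-01 5.794e-01 2.000e-04] F [-0.3  -0.52 -1.66] w 0.179
P [ 0.6077 -0.0576  0.172 ] shift [-0.0163  0.1584  0.685 ] turn [ 0.0001 -0.0001 -0.0003] rows>= 4.0
```

Call:
jog_arm(
  plan=[
    {"x": -0.016,"y": 0.008,"z": 0.05,"wx": 0,"wy": 0,"wz": 0},
    {"x": -0.016,"y": 0.008,"z": 0.12,"wx": 0,"wy": 0,"wz": 0},
    {"x": -0.016,"y": 0.008,"z": 0.2,"wx": 0,"wy": 0,"wz": 0},
    {"x": -0.016,"y": 0.008,"z": 0.28,"wx": 0,"wy": 0,"wz": 0},
    {"x": -0.016,"y": 0.008,"z": 0.36,"wx": 0,"wy": 0,"wz": 0},
    {"x": -0.016,"y": 0.008,"z": 0.44,"wx": 0,"wy": 0,"wz": 0},
    {"x": -0.016,"y": 0.008,"z": 0.52,"wx": 0,"wy": 0,"wz": 0},
    {"x": -0.016,"y": 0.008,"z": 0.6,"wx": 0,"wy": 0,"wz": 0},
    {"x": -0.016,"y": 0.008,"z": 0.66,"wx": 0,"wy": 0,"wz": 0},
    {"x": -0.016,"y": 0.008,"z": 0.685,"wx": 0,"wy": 0,"wz": 0},
    {"x": -0.016,"y": 0.008,"z": 0.685,"wx": 0,"wy": 0,"wz": 0},
    {"x": -0.016,"y": 0.008,"z": 0.685,"wx": 0,"wy": 0,"wz": 0},
  ],
)

```text
t: 9.02
eef_pos: [0.5795, -0.0477, 0.1722]
tool_rot: [0.0, 0.815, 0.579, 0.0]
contact_force: [-0.7, 0.2, -1.9]
gripper_width: 0.177
```

```bash
cat > o.py <<'E'
from h import *
ims=[shot(n) for n in('scene','side')]
a=ims[0][150:260,245:355,::-1];b=ims[1][145:245,275:375,::-1]
f=lambda i:cv2.resize(i,(400,400),interpolation=cv2.INTER_CUBIC)
import sys;cv2.imwrite(f'pics/{sys.argv[1]}.png',np.hstack([f(a),f(b)]))
go([*jw(.014),.172],JY)
E
python3 o.py o1
```

```text
t 9.12 p [ 0.5801 -0.0477  0.1729] q [5.000e-04 8.151e-01 5.793e-01 1.000e-03] F [ 0.11  0.19 -0.67] w 0.172
P [ 0.6077 -0.0576  0.172 ] shift [-0.0013  0.1468  0.005 ] turn [ 0.0006 -0.0003 -0.0003] rows>= 1.0
```

View pics/o1.png

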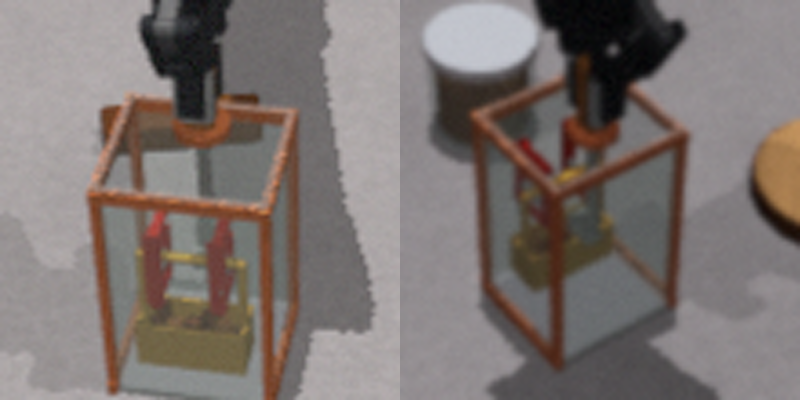

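The shank sits centred in the shaft: column 205 in the scene crop, against about 203 expected. I'll slide the hook under the bar.

Call:
jog_arm(
  plan=[
    {"x": -0.001,"y": 0.02,"z": 0.005,"wx": 0,"wy": 0,"wz": 0},
    {"x": -0.001,"y": 0.04,"z": 0.005,"wx": 0,"wy": 0,"wz": 0},
    {"x": -0.001,"y": 0.06,"z": 0.005,"wx": 0,"wy": 0,"wz": 0},
    {"x": -0.001,"y": 0.08,"z": 0.005,"wx": 0,"wy": 0,"wz": 0},
    {"x": -0.001,"y": 0.1,"z": 0.005,"wx": 0,"wy": 0,"wz": 0},
    {"x": -0.001,"y": 0.115,"z": 0.005,"wx": 0,"wy": 0,"wz": 0},
    {"x": -0.001,"y": 0.125,"z": 0.005,"wx": 0,"wy": 0,"wz": 0},
    {"x": -0.001,"y": 0.132,"z": 0.005,"wx": 0,"wy": 0,"wz": 0},
    {"x": -0.001,"y": 0.138,"z": 0.005,"wx": 0,"wy": 0,"wz": 0},
    {"x": -0.001,"y": 0.144,"z": 0.005,"wx": 0,"wy": 0,"wz": 0},
    {"x": -0.001,"y": 0.147,"z": 0.005,"wx": 0,"wy": 0,"wz": 0},
    {"x": -0.001,"y": 0.147,"z": 0.005,"wx": 0,"wy": 0,"wz": 0},
  ],
)

```text
t: 10.12
eef_pos: [0.6075, -0.0574, 0.1719]
tool_rot: [0.0, 0.815, 0.579, 0.001]
contact_force: [-1.1, 0.5, -1.2]
gripper_width: 0.178
```

```bash
cat > p.py <<'E'
from h import *
c=cams.get_calibration('wrist');im=shot('wrist','p');shot('scene','p_s')
for n in('wrist','scene'):
  for t in('bail','saddle','hanger'):
    for f in finder.place_of(n,t)[:1]: 
        print(n,t,np.round(f['location']),round(f['confidence'],2),'jar',(R.from_euler('z',-JY).apply([*(atz(n,f['location'],.092 if t!='saddle' else .074,c if n=='wrist' else None)[:2]-JC),0])[:2]*1e3).round(1))
s=st();print('jar tcp',(R.from_euler('z',-JY).apply([*(s['eef_pos'][:2]-JC),0])[:2]*1e3).round(1))
F=np.array([monitor.get_obs()['contact_force'] for _ in range(3)]);print(F)
E
python3 p.py
```

```text
wrist bail [327. 201.] 0.91 jar [19.3  0.8]
wrist saddle [329. 196.] 0.74 jar [21.4 -0.7]
wrist hanger [327. 202.] 0.59 jar [19.3  0.2]
scene hanger [297. 220.] 0.75 jar [19.2  0.4]
t 10.52 p [ 0.6077 -0.0576  0.172 ] q [5.000e-04 8.151e-01 5.794e-01 1.000e-03] F [-0.93  0.39 -2.14] w 0.177
jar tcp [14.  0.]
[[-0.93215107  0.39416809 -2.13662246]
 [-0.93215107  0.39416809 -2.13662246]
 [-0.93215107  0.39416809 -2.13662246]]
```

```bash
cat > q.py <<'E'
from h import *
import pickle
s0,c0=pickle.load(open('m.pkl','rb'))
S=[('scene','a_scene',None,(250,160,340,270)),('side','a_side',None,(280,150,350,240)),('wrist','m',c0,(330,110,390,240))]
def box(c,n,x0,x1,y0,y1,z0,z1,M,off):
    P=np.array([proj(n,[*(jw(x,y)+off),z],c) for x in(x0,x1) for y in(y0,y1) for z in(z0,z1)])
    cv2.fillConvexPoly(M,cv2.convexHull((P*16).round().astype(np.int32)),1,shift=4)
for n,f,c,(a,b,x1,y1) in S:
    im=cv2.imread(f'pics/{f}.png').astype(int);B,G,Rr=im[...,0],im[...,1],im[...,2]
    m=((Rr>80)&(Rr>2.2*G)&(Rr>2.2*B)).astype(np.uint8);k=np.zeros_like(m);k[b:y1,a:x1]=1;m&=k
    c=c or cams.get_calibration(n);res=[]
    for t in(3,4,6,8):
      for g in range(92,126):
        for dx in np.arange(-4,5,2):
         for dy in np.arange(-4,5,2):
          M=np.zeros_like(m)
          for y in(.015,-.021):
            for q in((7,39,g+10,g+10+t),(7,11,g-33,g),(7,39,g-33-t,g-33)): box(c,n,q[0]/1e3,q[1]/1e3,y,y+.006,q[2]/1e3,q[3]/1e3,M,np.array([dx,dy])/1e3)
          res.append(((M&m).sum()/(M|m).sum(),g,t,dx,dy))
    res.sort(reverse=True);print(n,m.sum(),[(round(r[0],3),*r[1:]) for r in res[:6]])
    cols=np.where(m.any(1))[0];print('rows',cols.min(),cols.max())
E
python3 q.py
```

```text
scene 4 [(np.float64(0.014), 101, 3, np.int64(-4), np.int64(2)), (np.float64(0.014), 109, 3, np.int64(-4), np.int64(4)), (np.float64(0.014), 101, 3, np.int64(-4), np.int64(4)), (np.float64(0.014), 108, 3, np.int64(-2), np.int64(4)), (np.float64(0.014), 107, 3, np.int64(0), np.int64(4)), (np.float64(0.014), 106, 3, np.int64(-2), np.int64(0))]
rows 209 213
side 47 [(np.float64(0.225), 104, 3, np.int64(2), np.int64(-4)), (np.float64(0.224), 103, 3, np.int64(2), np.int64(-4)), (np.float64(0.222), 102, 3, np.int64(2), np.int64(-4)), (np.float64(0.218), 106, 3, np.int64(0), np.int64(0)), (np.float64(0.214), 108, 3, np.int64(0), np.int64(0)), (np.float64(0.214), 104, 3, np.int64(4), np.int64(-2))]
rows 175 187
wrist 555 [(np.float64(0.575), 97, 3, np.int64(-2), np.int64(-2)), (np.float64(0.563), 100, 3, np.int64(0), np.int64(-2)), (np.float64(0.562), 98, 3, np.int64(-2), np.int64(-2)), (np.float64(0.559), 105, 3, np.int64(-2), np.int64(0)), (np.float64(0.558), 97, 4, np.int64(-2), np.int64(-2)), (np.float64(0.555), 109, 3, np.int64(-2), np.int64(0))]
rows 147 198
```

```bash
sed -i "s/m=((Rr>80).*astype(np.uint8);k/m=((Rr-G>35)\&(Rr>1.5*G)\&(B>.85*G)).astype(np.uint8);k/; s/(3,4,6,8)/(3,5,7)/; s/range(92,126)/range(93,124)/" q.py
sed -i "s/    cols=.*/    best={}\n    for r in res: best.setdefault(r[1],round(r[0],2))\n    print([best[g] for g in range(93,124)])/" q.py; python3 q.py
```

```text
scene 233 [(np.float64(0.62), 96, 3, np.int64(-4), np.int64(-2)), (np.float64(0.617), 99, 3, np.int64(-4), np.int64(-2)), (np.float64(0.617), 98, 3, np.int64(-2), np.int64(-2)), (np.float64(0.61), 100, 3, np.int64(0), np.int64(-2)), (np.float64(0.609), 97, 3, np.int64(-4), np.int64(-2)), (np.float64(0.609), 98, 3, np.int64(-4), np.int64(-2))]
[np.float64(0.59), np.float64(0.6), np.float64(0.61), np.float64(0.62), np.float64(0.61), np.float64(0.62), np.float64(0.62), np.float64(0.61), np.float64(0.61), np.float64(0.6), np.float64(0.6), np.float64(0.59), np.float64(0.59), np.float64(0.6), np.float64(0.59), np.float64(0.58), np.float64(0.59), np.float64(0.56), np.float64(0.55), np.float64(0.54), np.float64(0.52), np.float64(0.51), np.float64(0.48), np.float64(0.47), np.float64(0.45), np.float64(0.44), np.float64(0.43), np.float64(0.41), np.float64(0.4), np.float64(0.4), np.float64(0.38)]
side 79 [(np.float64(0.272), 104, 3, np.int64(4), np.int64(-2)), (np.float64(0.271), 107, 3, np.int64(2), np.int64(0)), (np.float64(0.27), 111, 3, np.int64(0), np.int64(4)), (np.float64(0.267), 101, 3, 
[... 894 characters left out ...]
 98, 3, np.int64(0), np.int64(-2)), (np.float64(0.424), 103, 5, np.int64(-2), np.int64(0)), (np.float64(0.424), 108, 3, np.int64(-2), np.int64(0))]
[np.float64(0.41), np.float64(0.4), np.float64(0.41), np.float64(0.41), np.float64(0.43), np.float64(0.42), np.float64(0.42), np.float64(0.43), np.float64(0.42), np.float64(0.42), np.float64(0.42), np.float64(0.42), np.float64(0.43), np.float64(0.42), np.float64(0.42), np.float64(0.42), np.float64(0.42), np.float64(0.42), np.float64(0.41), np.float64(0.41), np.float64(0.41), np.float64(0.42), np.float64(0.42), np.float64(0.41), np.float64(0.4), np.float64(0.41), np.float64(0.4), np.float64(0.39), np.float64(0.4), np.float64(0.4), np.float64(0.4)]
```

Call:
jog_arm(
  plan=[
    {"x": 0,"y": 0,"z": -0.03,"wx": 0,"wy": 0,"wz": 0},
    {"x": 0,"y": 0,"z": -0.055,"wx": 0,"wy": 0,"wz": 0},
    {"x": 0,"y": 0,"z": -0.065,"wx": 0,"wy": 0,"wz": 0},
    {"x": 0,"y": 0,"z": -0.075,"wx": 0,"wy": 0,"wz": 0},
    {"x": 0,"y": 0,"z": -0.085,"wx": 0,"wy": 0,"wz": 0},
    {"x": 0,"y": 0,"z": -0.095,"wx": 0,"wy": 0,"wz": 0},
    {"x": 0,"y": 0,"z": -0.105,"wx": 0,"wy": 0,"wz": 0},
    {"x": 0,"y": 0,"z": -0.115,"wx": 0,"wy": 0,"wz": 0},
    {"x": 0,"y": 0,"z": -0.12,"wx": 0,"wy": 0,"wz": 0},
    {"x": 0,"y": 0,"z": -0.12,"wx": 0,"wy": 0,"wz": 0},
    {"x": 0,"y": 0,"z": -0.12,"wx": 0,"wy": 0,"wz": 0},
  ],
)

```text
t: 11.43
eef_pos: [0.6077, -0.0575, 0.1959]
tool_rot: [0.001, 0.815, 0.579, 0.001]
contact_force: [1.0, 0.2, -2.9]
gripper_width: 0.175
```

```bash
cat > f.py <<'E'
from h import *
L=[]
for _ in range(8): cams.read_camera('wrist');L.append(monitor.get_obs())
print('F mean',np.mean([l['contact_force'] for l in L],0).round(2),'sd',np.std([l['contact_force'] for l in L],0).round(2),'p',np.mean([l['eef_pos'] for l in L],0).round(4),L[-1]['t'],np.mean([l['torque'] for l in L],0).round(3))
E
python3 f.py; python3 o.py o2
```

```text
F mean [-0.28 -0.27 -2.81] sd [0.39 0.41 0.47] p [ 0.6076 -0.0575  0.1959] 11.8333 [-0.003  0.011  0.003]
t 11.93 p [ 0.6077 -0.0575  0.1959] q [5.000e-04 8.151e-01 5.794e-01 9.000e-04] F [ 0.52  0.87 -3.35] w 0.177
P [ 0.6077 -0.0576  0.172 ] shift [-3.000e-04  1.000e-04  1.196e-01] turn [ 0.0006 -0.0003 -0.0003] rows>= 1.0
```

View pics/o2.png

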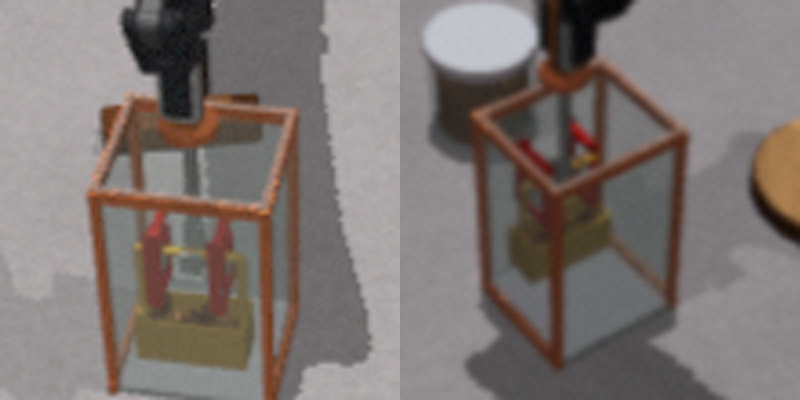

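The basket is on the hook: Fz went from about -1.5 to -2.8 N, and the bar rose in the scene view. I'll feel upward from here in small steps.

Call:
jog_arm(
  plan=[
    {"x": 0,"y": 0,"z": -0.005,"wx": 0,"wy": 0,"wz": 0},
    {"x": 0,"y": 0,"z": -0.01,"wx": 0,"wy": 0,"wz": 0},
    {"x": 0,"y": 0,"z": -0.01,"wx": 0,"wy": 0,"wz": 0},
  ],
)

```text
t: 12.18
eef_pos: [0.6079, -0.0576, 0.1983]
tool_rot: [0.001, 0.815, 0.579, 0.001]
contact_force: [0.1, 0.7, -3.0]
gripper_width: 0.173
```

Call:
jog_arm(
  plan=[
    {"x": 0,"y": 0,"z": -0.005,"wx": 0,"wy": 0,"wz": 0},
    {"x": 0,"y": 0,"z": -0.005,"wx": 0,"wy": 0,"wz": 0},
    {"x": 0,"y": 0,"z": -0.005,"wx": 0,"wy": 0,"wz": 0},
  ],
)

```text
t: 12.43
eef_pos: [0.6079, -0.0575, 0.1994]
tool_rot: [0.001, 0.815, 0.579, 0.001]
contact_force: [-0.4, 0.3, -3.2]
gripper_width: 0.174
```

Call:
jog_arm(
  plan=[
    {"x": 0,"y": 0,"z": -0.005,"wx": 0,"wy": 0,"wz": 0},
    {"x": 0,"y": 0,"z": -0.005,"wx": 0,"wy": 0,"wz": 0},
    {"x": 0,"y": 0,"z": -0.005,"wx": 0,"wy": 0,"wz": 0},
  ],
)

```text
t: 12.68
eef_pos: [0.608, -0.0576, 0.2005]
tool_rot: [0.001, 0.815, 0.579, 0.001]
contact_force: [0.3, 0.7, -2.5]
gripper_width: 0.174
```

Call:
jog_arm(
  plan=[
    {"x": 0,"y": 0,"z": -0.004,"wx": 0,"wy": 0,"wz": 0},
    {"x": 0,"y": 0,"z": -0.004,"wx": 0,"wy": 0,"wz": 0},
    {"x": 0,"y": 0,"z": -0.004,"wx": 0,"wy": 0,"wz": 0},
  ],
)

```text
t: 12.93
eef_pos: [0.608, -0.0576, 0.2013]
tool_rot: [0.001, 0.815, 0.579, 0.001]
contact_force: [-0.2, 0.2, -2.9]
gripper_width: 0.178
```

Call:
jog_arm(
  plan=[
    {"x": 0,"y": 0,"z": -0.004,"wx": 0,"wy": 0,"wz": 0},
    {"x": 0,"y": 0,"z": -0.004,"wx": 0,"wy": 0,"wz": 0},
    {"x": 0,"y": 0,"z": -0.004,"wx": 0,"wy": 0,"wz": 0},
  ],
)

```text
t: 13.18
eef_pos: [0.6081, -0.0576, 0.2022]
tool_rot: [0.001, 0.815, 0.579, 0.001]
contact_force: [0.1, 0.4, -3.2]
gripper_width: 0.178
```

Call:
jog_arm(
  plan=[
    {"x": 0,"y": 0,"z": -0.003,"wx": 0,"wy": 0,"wz": 0},
    {"x": 0,"y": 0,"z": -0.003,"wx": 0,"wy": 0,"wz": 0},
    {"x": 0,"y": 0,"z": -0.003,"wx": 0,"wy": 0,"wz": 0},
  ],
)

```text
t: 13.43
eef_pos: [0.6081, -0.0576, 0.2029]
tool_rot: [0.001, 0.815, 0.579, 0.001]
contact_force: [-0.4, -0.2, -1.8]
gripper_width: 0.177
```

Call:
jog_arm(
  plan=[
    {"x": 0,"y": 0,"z": -0.004,"wx": 0,"wy": 0,"wz": 0},
    {"x": 0,"y": 0,"z": -0.004,"wx": 0,"wy": 0,"wz": 0},
    {"x": 0,"y": 0,"z": -0.004,"wx": 0,"wy": 0,"wz": 0},
  ],
)

```text
t: 13.68
eef_pos: [0.6082, -0.0576, 0.2037]
tool_rot: [0.001, 0.815, 0.579, 0.002]
contact_force: [0.0, -0.2, -3.0]
gripper_width: 0.177
```

Call:
jog_arm(
  plan=[
    {"x": 0,"y": 0,"z": -0.003,"wx": 0,"wy": 0,"wz": 0},
    {"x": 0,"y": 0,"z": -0.003,"wx": 0,"wy": 0,"wz": 0},
    {"x": 0,"y": 0,"z": -0.003,"wx": 0,"wy": 0,"wz": 0},
  ],
)

```text
t: 13.93
eef_pos: [0.6081, -0.0576, 0.2044]
tool_rot: [0.001, 0.815, 0.579, 0.002]
contact_force: [0.2, -0.8, -3.1]
gripper_width: 0.176
```

Call:
jog_arm(
  plan=[
    {"x": 0,"y": 0,"z": -0.004,"wx": 0,"wy": 0,"wz": 0},
    {"x": 0,"y": 0,"z": -0.004,"wx": 0,"wy": 0,"wz": 0},
    {"x": 0,"y": 0,"z": -0.004,"wx": 0,"wy": 0,"wz": 0},
  ],
)

```text
t: 14.18
eef_pos: [0.6082, -0.0576, 0.2052]
tool_rot: [0.001, 0.815, 0.579, 0.002]
contact_force: [0.6, -1.0, -3.0]
gripper_width: 0.181
```

Call:
jog_arm(
  plan=[
    {"x": 0,"y": 0,"z": -0.003,"wx": 0,"wy": 0,"wz": 0},
    {"x": 0,"y": 0,"z": -0.003,"wx": 0,"wy": 0,"wz": 0},
    {"x": 0,"y": 0,"z": -0.003,"wx": 0,"wy": 0,"wz": 0},
  ],
)

```text
t: 14.43
eef_pos: [0.6083, -0.0576, 0.2059]
tool_rot: [0.001, 0.815, 0.579, 0.002]
contact_force: [0.1, -0.0, -3.1]
gripper_width: 0.179
```

```bash
cat > r.py <<'E'
from h import *
for n in('scene','side','wrist'):
    cams.read_camera(n) if n!='wrist' else shot('wrist','r')
    for t in('bail','hanger','basket'):
        print(n,t,[(np.round(f['location'],1).tolist(),round(f['confidence'],2)) for f in finder.place_of(n,t)[:2]])
st()
for z in(.092,.112): print(z,proj('scene',[*jw(.021),z]),proj('side',[*jw(.021),z]),proj('wrist',[*jw(.021),z]))
E
python3 r.py
```

```text
scene bail []
scene hanger [([299.3, 222.9], 0.65)]
scene basket []
side bail []
side hanger [([320.6, 190.2], 0.78)]
side basket [([317.6, 193.0], 0.4)]
wrist bail [([323.8, 198.0], 0.73), ([316.8, 265.3], 0.59)]
wrist hanger [([321.0, 194.3], 0.85)]
wrist basket [([320.7, 172.8], 0.77)]
t 15.03 p [ 0.6082 -0.0576  0.2058] q [0.001  0.8151 0.5793 0.0016] F [ 0.01  0.43 -2.55] w 0.178
0.092 [296.82503808 220.9582018 ] [314.82434112 189.37127381] [326.69382023 189.95075233]
0.112 [296.36297171 213.57153635] [314.81325878 183.51969956] [327.50029446 197.01096897]
```

Call:
jog_arm(
  plan=[
    {"x": 0,"y": 0,"z": -0.004,"wx": 0,"wy": 0,"wz": 0},
    {"x": 0,"y": 0,"z": -0.004,"wx": 0,"wy": 0,"wz": 0},
    {"x": 0,"y": 0,"z": -0.004,"wx": 0,"wy": 0,"wz": 0},
  ],
)

```text
t: 15.28
eef_pos: [0.6083, -0.0576, 0.2067]
tool_rot: [0.001, 0.815, 0.579, 0.002]
contact_force: [0.1, 0.2, -2.8]
gripper_width: 0.18
```

Call:
jog_arm(
  plan=[
    {"x": 0,"y": 0,"z": -0.004,"wx": 0,"wy": 0,"wz": 0},
    {"x": 0,"y": 0,"z": -0.004,"wx": 0,"wy": 0,"wz": 0},
    {"x": 0,"y": 0,"z": -0.004,"wx": 0,"wy": 0,"wz": 0},
  ],
)

```text
t: 15.53
eef_pos: [0.6083, -0.0576, 0.2076]
tool_rot: [0.001, 0.815, 0.579, 0.002]
contact_force: [0.8, -0.4, -3.3]
gripper_width: 0.174
```

Call:
jog_arm(
  plan=[
    {"x": 0,"y": 0,"z": -0.004,"wx": 0,"wy": 0,"wz": 0},
    {"x": 0,"y": 0,"z": -0.004,"wx": 0,"wy": 0,"wz": 0},
    {"x": 0,"y": 0,"z": -0.004,"wx": 0,"wy": 0,"wz": 0},
  ],
)

```text
t: 15.78
eef_pos: [0.6084, -0.0576, 0.2085]
tool_rot: [0.001, 0.815, 0.579, 0.002]
contact_force: [0.0, 1.0, -2.0]
gripper_width: 0.178
```

Call:
jog_arm(
  plan=[
    {"x": 0,"y": 0,"z": -0.003,"wx": 0,"wy": 0,"wz": 0},
    {"x": 0,"y": 0,"z": -0.003,"wx": 0,"wy": 0,"wz": 0},
    {"x": 0,"y": 0,"z": -0.003,"wx": 0,"wy": 0,"wz": 0},
  ],
)

```text
t: 16.03
eef_pos: [0.6084, -0.0576, 0.2091]
tool_rot: [0.001, 0.815, 0.579, 0.002]
contact_force: [0.0, 1.5, -3.2]
gripper_width: 0.176
```

Call:
jog_arm(
  plan=[
    {"x": 0,"y": 0,"z": -0.004,"wx": 0,"wy": 0,"wz": 0},
    {"x": 0,"y": 0,"z": -0.004,"wx": 0,"wy": 0,"wz": 0},
    {"x": 0,"y": 0,"z": -0.004,"wx": 0,"wy": 0,"wz": 0},
  ],
)

```text
t: 16.28
eef_pos: [0.6083, -0.0576, 0.2098]
tool_rot: [0.001, 0.815, 0.579, 0.002]
contact_force: [0.6, -0.3, -3.4]
gripper_width: 0.178
```

Call:
jog_arm(
  plan=[
    {"x": 0,"y": 0,"z": -0.003,"wx": 0,"wy": 0,"wz": 0},
    {"x": 0,"y": 0,"z": -0.003,"wx": 0,"wy": 0,"wz": 0},
    {"x": 0,"y": 0,"z": -0.003,"wx": 0,"wy": 0,"wz": 0},
  ],
)

```text
t: 16.53
eef_pos: [0.6081, -0.0576, 0.21]
tool_rot: [0.001, 0.815, 0.579, 0.001]
contact_force: [1.0, -0.2, -7.2]
gripper_width: 0.179
```

The bar is felt against the clip at z = 0.210 (Fz = -7.2 N). I'll back off 2 mm.

Call:
jog_arm(
  plan=[
    {"x": 0,"y": 0,"z": 0.005,"wx": 0,"wy": 0,"wz": 0},
    {"x": 0,"y": 0,"z": 0.01,"wx": 0,"wy": 0,"wz": 0},
    {"x": 0,"y": 0,"z": 0.01,"wx": 0,"wy": 0,"wz": 0},
    {"x": 0,"y": 0,"z": 0.01,"wx": 0,"wy": 0,"wz": 0},
  ],
)

```text
t: 16.87
eef_pos: [0.6082, -0.0576, 0.2082]
tool_rot: [0.001, 0.815, 0.579, 0.002]
contact_force: [0.1, -0.0, -3.3]
gripper_width: 0.179
```

```bash
python3 f.py; python3 -c "
from h import *
go([*jw(.0),.2078],JY);go([*jw(-.022),.2078],JY)"
```

```text
F mean [ 0.27  0.34 -3.43] sd [0.26 0.56 0.52] p [ 0.6082 -0.0576  0.2081] 17.2667 [0.02  0.025 0.015]
t 17.27 p [ 0.6081 -0.0576  0.2081] q [0.0009 0.8151 0.5793 0.0015] F [-0.06  0.22 -2.88] w 0.176
P [ 0.5945 -0.053   0.2078] shift [-0.0007 -0.0719  0.0011] turn [ 0.001  -0.0004 -0.0003] rows>= 1.0
t 17.27 p [ 0.6081 -0.0576  0.2081] q [0.0009 0.8151 0.5793 0.0015] F [-0.06  0.22 -2.88] w 0.176
P [ 0.5737 -0.0458  0.2078] shift [-0.0008 -0.1819  0.0007] turn [ 0.001  -0.0004 -0.0003] rows>= 1.0
```

Call:
jog_arm(
  plan=[
    {"x": 0,"y": -0.005,"z": 0,"wx": 0,"wy": 0,"wz": 0},
    {"x": 0,"y": -0.012,"z": 0,"wx": 0,"wy": 0,"wz": 0},
    {"x": 0,"y": -0.02,"z": 0,"wx": 0,"wy": 0,"wz": 0},
    {"x": 0,"y": -0.028,"z": 0,"wx": 0,"wy": 0,"wz": 0},
    {"x": 0,"y": -0.036,"z": 0,"wx": 0,"wy": 0,"wz": 0},
    {"x": 0,"y": -0.042,"z": 0,"wx": 0,"wy": 0,"wz": 0},
    {"x": 0,"y": -0.045,"z": 0,"wx": 0,"wy": 0,"wz": 0},
  ],
)

```text
t: 17.85
eef_pos: [0.5994, -0.0545, 0.208]
tool_rot: [0.001, 0.815, 0.579, 0.001]
contact_force: [-0.5, -0.1, -3.3]
gripper_width: 0.178
```

Call:
jog_arm(
  plan=[
    {"x": 0,"y": -0.005,"z": 0,"wx": 0,"wy": 0,"wz": 0},
    {"x": 0,"y": -0.012,"z": 0,"wx": 0,"wy": 0,"wz": 0},
    {"x": 0,"y": -0.02,"z": 0,"wx": 0,"wy": 0,"wz": 0},
    {"x": 0,"y": -0.027,"z": 0,"wx": 0,"wy": 0,"wz": 0},
    {"x": 0,"y": -0.032,"z": 0,"wx": 0,"wy": 0,"wz": 0},
    {"x": 0,"y": -0.035,"z": 0,"wx": 0,"wy": 0,"wz": 0},
    {"x": 0,"y": -0.035,"z": 0,"wx": 0,"wy": 0,"wz": 0},
  ],
)

```text
t: 18.43
eef_pos: [0.5926, -0.0522, 0.2081]
tool_rot: [0.001, 0.815, 0.579, 0.001]
contact_force: [-0.9, 0.5, -2.9]
gripper_width: 0.174
```

Call:
jog_arm(
  plan=[
    {"x": 0,"y": -0.008,"z": 0,"wx": 0,"wy": 0,"wz": 0},
    {"x": 0,"y": -0.018,"z": 0,"wx": 0,"wy": 0,"wz": 0},
    {"x": 0,"y": -0.03,"z": 0,"wx": 0,"wy": 0,"wz": 0},
    {"x": 0,"y": -0.042,"z": 0,"wx": 0,"wy": 0,"wz": 0},
    {"x": 0,"y": -0.054,"z": 0,"wx": 0,"wy": 0,"wz": 0},
    {"x": 0,"y": -0.066,"z": 0,"wx": 0,"wy": 0,"wz": 0},
    {"x": 0,"y": -0.078,"z": 0,"wx": 0,"wy": 0,"wz": 0},
    {"x": 0,"y": -0.09,"z": 0,"wx": 0,"wy": 0,"wz": 0},
    {"x": 0,"y": -0.1,"z": 0,"wx": 0,"wy": 0,"wz": 0},
    {"x": 0,"y": -0.105,"z": 0,"wx": 0,"wy": 0,"wz": 0},
    {"x": 0,"y": -0.105,"z": 0,"wx": 0,"wy": 0,"wz": 0},
    {"x": 0,"y": -0.105,"z": 0,"wx": 0,"wy": 0,"wz": 0},
  ],
)

```text
t: 19.43
eef_pos: [0.5728, -0.0453, 0.208]
tool_rot: [0.001, 0.815, 0.579, 0.001]
contact_force: [0.4, -0.3, -3.3]
gripper_width: 0.17
```

```bash
python3 f.py; python3 o.py o3; python3 -c "
from h import *
s=st();print((R.from_euler('z',-JY).apply([*(s['eef_pos'][:2]-JC),0])[:2]*1e3).round(1))
go([*jw(-.023),.34],JY);go([.505,-.247,.34],JY)"
```

```text
F mean [ 0.06 -0.12 -2.85] sd [0.28 0.35 0.38] p [ 0.5729 -0.0453  0.208 ] 19.8333 [0.003 0.036 0.004]
t 19.93 p [ 0.5728 -0.0453  0.208 ] q [0.0009 0.815  0.5794 0.0014] F [ 0.28 -0.05 -2.69] w 0.178
P [ 0.6077 -0.0576  0.172 ] shift [-0.001   0.1845  0.1803] turn [ 0.001  -0.0004 -0.0003] rows>= 2.0
t 19.93 p [ 0.5728 -0.0453  0.208 ] q [0.0009 0.815  0.5794 0.0014] F [ 0.28 -0.05 -2.69] w 0.178
[-23.    0.2]
t 19.93 p [ 0.5728 -0.0453  0.208 ] q [0.0009 0.815  0.5794 0.0014] F [ 0.28 -0.05 -2.69] w 0.178
P [ 0.5728 -0.0455  0.34  ] shift [ 0.      0.0021 -0.6602] turn [ 0.001  -0.0004 -0.0003] rows>= 4.0
t 19.93 p [ 0.5728 -0.0453  0.208 ] q [0.0009 0.815  0.5794 0.0014] F [ 0.28 -0.05 -2.69] w 0.178
P [ 0.505 -0.247  0.34 ] shift [-1.0631  0.0131 -0.6616] turn [ 0.001  -0.0004 -0.0003] rows>= 7.0
```

View pics/o3.png

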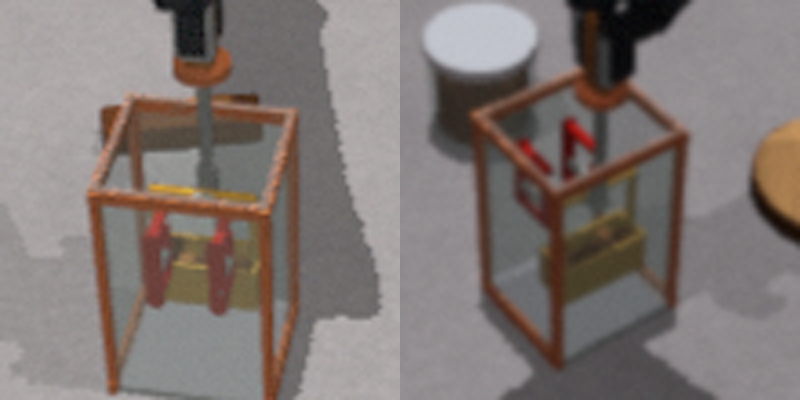

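The basket hangs free in the shaft, clear of both clips. Lifting straight up.

Call:
jog_arm(
  plan=[
    {"x": 0,"y": 0,"z": -0.03,"wx": 0,"wy": 0,"wz": 0},
    {"x": 0,"y": 0,"z": -0.08,"wx": 0,"wy": 0,"wz": 0},
    {"x": 0,"y": 0,"z": -0.14,"wx": 0,"wy": 0,"wz": 0},
    {"x": 0,"y": 0,"z": -0.21,"wx": 0,"wy": 0,"wz": 0},
    {"x": 0,"y": 0,"z": -0.29,"wx": 0,"wy": 0,"wz": 0},
    {"x": 0,"y": 0,"z": -0.37,"wx": 0,"wy": 0,"wz": 0},
    {"x": 0,"y": 0,"z": -0.45,"wx": 0,"wy": 0,"wz": 0},
    {"x": 0,"y": 0,"z": -0.53,"wx": 0,"wy": 0,"wz": 0},
    {"x": 0,"y": 0,"z": -0.61,"wx": 0,"wy": 0,"wz": 0},
    {"x": 0,"y": 0,"z": -0.68,"wx": 0,"wy": 0,"wz": 0},
    {"x": 0,"y": 0,"z": -0.715,"wx": 0,"wy": 0,"wz": 0},
    {"x": 0,"y": 0,"z": -0.72,"wx": 0,"wy": 0,"wz": 0},
  ],
)

```text
t: 20.93
eef_pos: [0.5732, -0.0454, 0.3547]
tool_rot: [0.002, 0.815, 0.579, 0.003]
contact_force: [0.6, 0.2, -2.7]
gripper_width: 0.176
```

```bash
cat > sl.py <<'E'
from h import *
a=cv2.imread('pics/a_scene.png')
for n in('scene','side'):
    cams.read_camera(n)
    for t,z in(('slice',0),('slice_top',.02)):
        for f in finder.place_of(n,t)[:1]: print(n,t,round(f['confidence'],2),atz(n,f['location'],z).round(4))
    for f in finder.find_in(n,'slice')[:1]: print(n,'bbox',np.round(f['bbox'],1))
    L=[proj(n,[.504+.067*np.cos(u),-.247+.067*np.sin(u),z]) for u in np.linspace(0,6.28,60) for z in(0,.02)];print('pred bbox',np.min(L,0).round(1),np.ptp(L,axis=0).round(1))
go([.505,-.247,.352],JY)
E
python3 sl.py; python3 f.py
```

```text
scene slice 0.84 [ 0.4978 -0.2535  0.    ]
scene slice_top 0.9 [ 0.4942 -0.2458  0.02  ]
scene bbox [179.  202.5  61.7  47.2]
pred bbox [179.6 202.5] [61.2 46.9]
side slice 0.83 [ 0.4951 -0.2578  0.    ]
side slice_top 0.84 [ 0.4962 -0.2496  0.02  ]
side bbox [360.6 173.   46.   37. ]
pred bbox [360.4 172. ] [47.8 36.7]
t 21.33 p [ 0.572  -0.0453  0.3512] q [5.000e-04 8.150e-01 5.794e-01 8.000e-04] F [-0.18 -0.56 -3.37] w 0.176
P [ 0.505 -0.247  0.352] shift [-1.0625  0.0148 -0.005 ] turn [ 0.0006 -0.0003 -0.0002] rows>= 6.0
F mean [ 0.06  0.16 -2.75] sd [0.46 0.5  0.36] p [ 0.5723 -0.0453  0.3517] 21.7333 [0.021 0.018 0.003]
```

Call:
jog_arm(
  plan=[
    {"x": -0.02,"y": 0,"z": 0,"wx": 0,"wy": 0,"wz": 0},
    {"x": -0.06,"y": -0.002,"z": 0,"wx": 0,"wy": 0,"wz": 0},
    {"x": -0.12,"y": -0.005,"z": 0,"wx": 0,"wy": 0,"wz": 0},
    {"x": -0.19,"y": -0.008,"z": 0,"wx": 0,"wy": 0,"wz": 0},
    {"x": -0.27,"y": -0.01,"z": 0,"wx": 0,"wy": 0,"wz": 0},
    {"x": -0.36,"y": -0.012,"z": 0,"wx": 0,"wy": 0,"wz": 0},
    {"x": -0.45,"y": -0.015,"z": 0,"wx": 0,"wy": 0,"wz": 0},
    {"x": -0.54,"y": -0.018,"z": 0,"wx": 0,"wy": 0,"wz": 0},
    {"x": -0.63,"y": -0.021,"z": 0,"wx": 0,"wy": 0,"wz": 0},
    {"x": -0.71,"y": -0.024,"z": 0,"wx": 0,"wy": 0,"wz": 0},
    {"x": -0.77,"y": -0.027,"z": 0,"wx": 0,"wy": 0,"wz": 0},
    {"x": -0.8,"y": -0.028,"z": 0,"wx": 0,"wy": 0,"wz": 0},
  ],
)

```text
t: 22.73
eef_pos: [0.5129, -0.1978, 0.3519]
tool_rot: [0.001, 0.816, 0.578, 0.001]
contact_force: [0.2, -0.3, -1.9]
gripper_width: 0.178
```

```bash
python3 -c "
from h import *
go([.496,-.2445,.35],JY);go([.496,-.2445,.20],JY)"
```

```text
t 22.73 p [ 0.5129 -0.1978  0.3519] q [0.0012 0.8162 0.5778 0.0011] F [ 0.21 -0.32 -1.86] w 0.178
P [ 0.496  -0.2445  0.35  ] shift [-0.2481 -0.002   0.0095] turn [ 0.001  -0.0001 -0.0015] rows>= 2.0
t 22.73 p [ 0.5129 -0.1978  0.3519] q [0.0012 0.8162 0.5778 0.0011] F [ 0.21 -0.32 -1.86] w 0.178
P [ 0.496  -0.2445  0.2   ] shift [-0.2485 -0.0044  0.7595] turn [ 0.001  -0.0001 -0.0015] rows>= 4.0
```

Call:
jog_arm(
  plan=[
    {"x": -0.06,"y": 0,"z": 0,"wx": 0,"wy": 0,"wz": 0},
    {"x": -0.12,"y": 0,"z": 0,"wx": 0,"wy": 0,"wz": 0},
    {"x": -0.18,"y": 0,"z": 0.02,"wx": 0,"wy": 0,"wz": 0},
    {"x": -0.225,"y": -0.002,"z": 0.06,"wx": 0,"wy": 0,"wz": 0},
    {"x": -0.248,"y": -0.003,"z": 0.12,"wx": 0,"wy": 0,"wz": 0},
    {"x": -0.248,"y": -0.003,"z": 0.2,"wx": 0,"wy": 0,"wz": 0},
    {"x": -0.248,"y": -0.003,"z": 0.29,"wx": 0,"wy": 0,"wz": 0},
    {"x": -0.248,"y": -0.003,"z": 0.38,"wx": 0,"wy": 0,"wz": 0},
    {"x": -0.248,"y": -0.003,"z": 0.47,"wx": 0,"wy": 0,"wz": 0},
    {"x": -0.248,"y": -0.003,"z": 0.56,"wx": 0,"wy": 0,"wz": 0},
    {"x": -0.248,"y": -0.003,"z": 0.64,"wx": 0,"wy": 0,"wz": 0},
    {"x": -0.248,"y": -0.003,"z": 0.69,"wx": 0,"wy": 0,"wz": 0},
  ],
)

```text
t: 23.73
eef_pos: [0.4951, -0.2441, 0.2113]
tool_rot: [-0.0, 0.816, 0.578, 0.0]
contact_force: [-0.1, -0.3, -3.0]
gripper_width: 0.175
```

```bash
python3 f.py; cat > u.py <<'E'
from h import *
import sys
a=shot('scene')[150:270,150:270,::-1];b=shot('side')[115:235,330:450,::-1]
f=lambda i:cv2.resize(i,(400,400),interpolation=cv2.INTER_CUBIC)
cv2.imwrite(f'pics/{sys.argv[1]}.png',np.hstack([f(a),f(b)]))
for n in('scene','side'):
    for t,z in(('basket',.035),('bail',.11)):
        for q in finder.place_of(n,t)[:1]: print(n,t,round(q['confidence'],2),atz(n,q['location'],z).round(4))
go([.496,-.2445,.190],JY)
E
python3 u.py u1
```

```text
F mean [-0.18  0.08 -3.14] sd [0.45 0.51 0.49] p [ 0.4962 -0.2445  0.2136] 24.1333 [-0.001  0.021  0.013]
scene basket 0.59 [ 0.5024 -0.2484  0.035 ]
scene bail 0.95 [ 0.4945 -0.2492  0.11  ]
side basket 0.97 [ 0.5241 -0.2586  0.035 ]
side bail 0.87 [ 0.5064 -0.2666  0.11  ]
t 24.43 p [ 0.4963 -0.2445  0.2141] q [0.0013 0.8162 0.5778 0.0012] F [-0.32 -0.28 -2.69] w 0.178
P [ 0.496  -0.2445  0.19  ] shift [-0.0006 -0.0018  0.1204] turn [ 0.0011 -0.0001 -0.0015] rows>= 1.0
```

Call:
jog_arm(
  plan=[
    {"x": 0,"y": 0,"z": 0.01,"wx": 0.001,"wy": 0,"wz": 0},
    {"x": 0,"y": 0,"z": 0.02,"wx": 0.001,"wy": 0,"wz": 0},
    {"x": 0,"y": 0,"z": 0.035,"wx": 0.001,"wy": 0,"wz": 0},
    {"x": 0,"y": 0,"z": 0.05,"wx": 0.001,"wy": 0,"wz": 0},
    {"x": 0,"y": 0,"z": 0.065,"wx": 0.001,"wy": 0,"wz": 0},
    {"x": 0,"y": 0,"z": 0.08,"wx": 0.001,"wy": 0,"wz": 0},
    {"x": 0,"y": 0,"z": 0.09,"wx": 0.001,"wy": 0,"wz": 0},
    {"x": 0,"y": 0,"z": 0.097,"wx": 0.001,"wy": 0,"wz": 0},
    {"x": 0,"y": 0,"z": 0.1,"wx": 0.001,"wy": 0,"wz": 0},
    {"x": 0,"y": 0,"z": 0.1,"wx": 0.001,"wy": 0,"wz": 0},
  ],
)

```text
t: 25.27
eef_pos: [0.4964, -0.2445, 0.194]
tool_rot: [-0.0, 0.816, 0.578, 0.0]
contact_force: [0.0, -0.4, -2.6]
gripper_width: 0.177
```

```bash
python3 f.py
```

```text
F mean [ 0.45 -0.01 -2.6 ] sd [0.48 0.51 0.41] p [ 0.4964 -0.2446  0.1942] 25.6667 [0.001 0.01  0.007]
```

Call:
jog_arm(
  plan=[
    {"x": 0,"y": 0,"z": 0.003,"wx": 0,"wy": 0,"wz": 0},
    {"x": 0,"y": 0,"z": 0.006,"wx": 0,"wy": 0,"wz": 0},
    {"x": 0,"y": 0,"z": 0.009,"wx": 0,"wy": 0,"wz": 0},
    {"x": 0,"y": 0,"z": 0.012,"wx": 0,"wy": 0,"wz": 0},
    {"x": 0,"y": 0,"z": 0.015,"wx": 0,"wy": 0,"wz": 0},
    {"x": 0,"y": 0,"z": 0.018,"wx": 0,"wy": 0,"wz": 0},
    {"x": 0,"y": 0,"z": 0.021,"wx": 0,"wy": 0,"wz": 0},
    {"x": 0,"y": 0,"z": 0.025,"wx": 0,"wy": 0,"wz": 0},
    {"x": 0,"y": 0,"z": 0.03,"wx": 0,"wy": 0,"wz": 0},
    {"x": 0,"y": 0,"z": 0.035,"wx": 0,"wy": 0,"wz": 0},
    {"x": 0,"y": 0,"z": 0.04,"wx": 0,"wy": 0,"wz": 0},
    {"x": 0,"y": 0,"z": 0.04,"wx": 0,"wy": 0,"wz": 0},
  ],
)

```text
t: 26.67
eef_pos: [0.4963, -0.2445, 0.1859]
tool_rot: [-0.0, 0.816, 0.578, 0.0]
contact_force: [-0.3, -0.0, -2.1]
gripper_width: 0.177
```

```bash
python3 f.py;python3 u.py u2
```

```text
F mean [ 0.28  0.2  -1.14] sd [0.37 0.4  0.33] p [ 0.4964 -0.2445  0.1862] 27.0667 [0.004 0.02  0.001]
scene basket 0.82 [ 0.5211 -0.2485  0.035 ]
scene bail 0.79 [ 0.5284 -0.2394  0.11  ]
side basket 0.71 [ 0.4996 -0.2284  0.035 ]
side bail 0.84 [ 0.4955 -0.2325  0.11  ]
t 27.37 p [ 0.4964 -0.2445  0.1862] q [1.000e-04 8.162e-01 5.778e-01 3.000e-04] F [ 1.04 -0.35 -2.11] w 0.179
P [ 0.496  -0.2445  0.19  ] shift [-0.0006 -0.0021 -0.019 ] turn [ 0.0002 -0.0001 -0.0015] rows>= 1.0
```

View pics/u2.png

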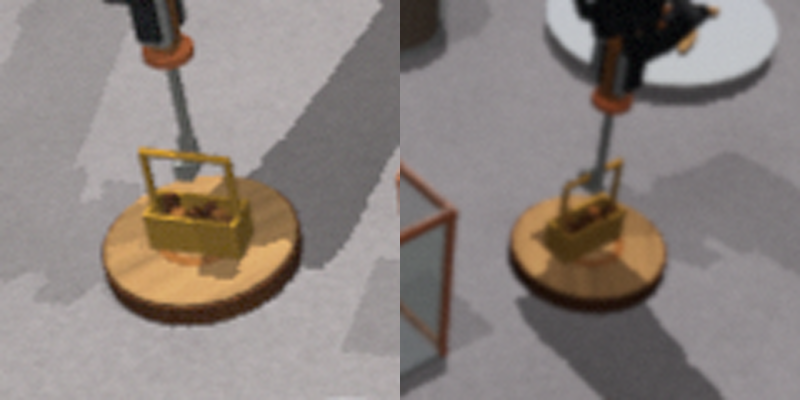

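The basket stands upright near the slice's middle and Fz is back to the rod's weight alone. Next I'll drop the hook clear, draw it back and rise.

Call:
jog_arm(
  plan=[
    {"x": 0,"y": 0,"z": 0.015,"wx": 0,"wy": 0,"wz": 0},
    {"x": 0,"y": 0,"z": 0.03,"wx": 0,"wy": 0,"wz": 0},
    {"x": 0,"y": 0,"z": 0.045,"wx": 0,"wy": 0,"wz": 0},
    {"x": 0,"y": 0,"z": 0.06,"wx": 0,"wy": 0,"wz": 0},
    {"x": 0,"y": 0,"z": 0.06,"wx": 0,"wy": 0,"wz": 0},
    {"x": 0,"y": 0,"z": 0.06,"wx": 0,"wy": 0,"wz": 0},
  ],
)

```text
t: 27.87
eef_pos: [0.4962, -0.2445, 0.1738]
tool_rot: [-0.0, 0.816, 0.578, 0.0]
contact_force: [-0.5, -0.3, -1.6]
gripper_width: 0.176
```

Call:
jog_arm(
  plan=[
    {"x": 0,"y": -0.01,"z": 0,"wx": 0,"wy": 0,"wz": 0},
    {"x": 0,"y": -0.025,"z": 0,"wx": 0,"wy": 0,"wz": 0},
    {"x": 0,"y": -0.045,"z": 0,"wx": 0,"wy": 0,"wz": 0},
    {"x": 0,"y": -0.065,"z": 0,"wx": 0,"wy": 0,"wz": 0},
    {"x": 0,"y": -0.085,"z": 0,"wx": 0,"wy": 0,"wz": 0},
    {"x": 0,"y": -0.105,"z": 0,"wx": 0,"wy": 0,"wz": 0},
    {"x": 0,"y": -0.125,"z": 0,"wx": 0,"wy": 0,"wz": 0},
    {"x": 0,"y": -0.145,"z": 0,"wx": 0,"wy": 0,"wz": 0},
    {"x": 0,"y": -0.16,"z": 0,"wx": 0,"wy": 0,"wz": 0},
    {"x": 0,"y": -0.17,"z": 0,"wx": 0,"wy": 0,"wz": 0},
    {"x": 0,"y": -0.17,"z": 0,"wx": 0,"wy": 0,"wz": 0},
  ],
)

```text
t: 28.78
eef_pos: [0.4638, -0.233, 0.1739]
tool_rot: [-0.0, 0.816, 0.578, 0.0]
contact_force: [0.3, -0.2, -1.6]
gripper_width: 0.176
```

```bash
python3 f.py;python3 u.py u3; python3 - <<'E'
from h import *
a=cv2.absdiff(cv2.imread('pics/u2.png'),cv2.imread('pics/u3.png')).max(2)
print('diff in basket regions',(a[205:260,145:255]>40).sum(),(a[205:260,545:620]>40).sum())
E
```

```text
F mean [ 0.17 -0.38 -1.32] sd [0.31 0.1  0.51] p [ 0.4643 -0.2332  0.1739] 29.1833 [-0.004  0.015 -0.009]
scene basket 0.58 [ 0.5186 -0.2474  0.035 ]
scene bail 0.89 [ 0.5271 -0.2392  0.11  ]
side basket 0.69 [ 0.5031 -0.2218  0.035 ]
side bail 0.66 [ 0.4946 -0.2285  0.11  ]
t 29.48 p [ 0.4642 -0.2331  0.1738] q [-2.000e-04  8.162e-01  5.778e-01  1.000e-04] F [-0.06 -0.54 -1.23] w 0.177
P [ 0.496  -0.2445  0.19  ] shift [-0.0007  0.1689 -0.0809] turn [-0.     -0.0001 -0.0015] rows>= 1.0
diff in basket regions 313 267
```

Call:
jog_arm(
  plan=[
    {"x": 0,"y": 0,"z": -0.08,"wx": 0,"wy": 0,"wz": 0},
    {"x": 0,"y": 0,"z": -0.2,"wx": 0,"wy": 0,"wz": 0},
    {"x": 0,"y": 0,"z": -0.35,"wx": 0,"wy": 0,"wz": 0},
    {"x": 0,"y": 0,"z": -0.5,"wx": 0,"wy": 0,"wz": 0},
    {"x": 0,"y": 0,"z": -0.62,"wx": 0,"wy": 0,"wz": 0},
    {"x": 0.15,"y": 0,"z": -0.7,"wx": 0,"wy": 0,"wz": -0.02},
    {"x": 0.3,"y": 0,"z": -0.7,"wx": 0,"wy": 0,"wz": -0.04},
    {"x": 0.47,"y": -0.02,"z": -0.7,"wx": 0,"wy": 0,"wz": -0.06},
    {"x": 0.64,"y": -0.05,"z": -0.7,"wx": 0,"wy": 0,"wz": -0.08},
    {"x": 0.8,"y": -0.08,"z": -0.7,"wx": 0,"wy": 0,"wz": -0.1},
    {"x": 0.92,"y": -0.1,"z": -0.7,"wx": 0,"wy": 0,"wz": -0.12},
    {"x": 0.98,"y": -0.11,"z": -0.7,"wx": 0,"wy": 0,"wz": -0.14},
  ],
)

```text
t: 30.48
eef_pos: [0.5088, -0.0368, 0.3139]
tool_rot: [-0.001, 0.667, 0.745, 0.001]
contact_force: [0.4, 0.3, -1.4]
gripper_width: 0.18
```

```bash
python3 -c "
from h import *
go([.4392,.2578,.30],.105)"
```

```text
t 30.48 p [ 0.5088 -0.0368  0.3139] q [-5.000e-04  6.675e-01  7.446e-01  7.000e-04] F [ 0.37  0.29 -1.36] w 0.18
P [0.4392 0.2578 0.3   ] shift [ 1.5018 -0.1858  0.0722] turn [ 0.0001 -0.0006  0.0013] rows>= 8.0
```

Call:
jog_arm(
  plan=[
    {"x": 0.1,"y": 0,"z": 0,"wx": 0,"wy": 0,"wz": 0},
    {"x": 0.25,"y": -0.02,"z": 0,"wx": 0,"wy": 0,"wz": 0},
    {"x": 0.4,"y": -0.05,"z": 0,"wx": 0,"wy": 0,"wz": 0},
    {"x": 0.55,"y": -0.07,"z": 0,"wx": 0,"wy": 0,"wz": 0},
    {"x": 0.7,"y": -0.09,"z": 0.02,"wx": 0,"wy": 0,"wz": 0},
    {"x": 0.85,"y": -0.11,"z": 0.04,"wx": 0,"wy": 0,"wz": 0},
    {"x": 0.98,"y": -0.13,"z": 0.07,"wx": 0,"wy": 0,"wz": 0.001},
    {"x": 1.0,"y": -0.13,"z": 0.07,"wx": 0,"wy": 0,"wz": 0.001},
  ],
)

```text
t: 31.15
eef_pos: [0.4588, 0.1643, 0.2994]
tool_rot: [-0.002, 0.666, 0.746, 0.001]
contact_force: [0.9, -0.1, -0.9]
gripper_width: 0.174
```

```bash
python3 -c "
from h import *
go([.4392,.2578,.30],.105);go([.4392,.2578,.149],.105)"
```

```text
t 31.15 p [0.4588 0.1643 0.2994] q [-1.800e-03  6.661e-01  7.459e-01  6.000e-04] F [ 0.86 -0.14 -0.95] w 0.174
P [0.4392 0.2578 0.3   ] shift [ 0.4755 -0.0448 -0.0014] turn [-0.0004 -0.0011  0.0025] rows>= 3.0
t 31.15 p [0.4588 0.1643 0.2994] q [-1.800e-03  6.661e-01  7.459e-01  6.000e-04] F [ 0.86 -0.14 -0.95] w 0.174
P [0.4392 0.2578 0.149 ] shift [ 0.4729 -0.0438  0.7535] turn [-0.0004 -0.0011  0.0025] rows>= 5.0
```

Call:
jog_arm(
  plan=[
    {"x": 0.15,"y": -0.02,"z": 0,"wx": 0,"wy": -0.001,"wz": 0.002},
    {"x": 0.3,"y": -0.03,"z": 0,"wx": 0,"wy": -0.001,"wz": 0.002},
    {"x": 0.43,"y": -0.04,"z": 0,"wx": 0,"wy": -0.001,"wz": 0.002},
    {"x": 0.473,"y": -0.044,"z": 0.05,"wx": 0,"wy": -0.001,"wz": 0.002},
    {"x": 0.473,"y": -0.044,"z": 0.15,"wx": 0,"wy": -0.001,"wz": 0.002},
    {"x": 0.473,"y": -0.044,"z": 0.27,"wx": 0,"wy": -0.001,"wz": 0.002},
    {"x": 0.473,"y": -0.044,"z": 0.39,"wx": 0,"wy": -0.001,"wz": 0.002},
    {"x": 0.473,"y": -0.044,"z": 0.51,"wx": 0,"wy": -0.001,"wz": 0.002},
    {"x": 0.473,"y": -0.044,"z": 0.62,"wx": 0,"wy": -0.001,"wz": 0.002},
    {"x": 0.473,"y": -0.044,"z": 0.7,"wx": 0,"wy": -0.001,"wz": 0.002},
    {"x": 0.473,"y": -0.044,"z": 0.745,"wx": 0,"wy": -0.001,"wz": 0.002},
    {"x": 0.473,"y": -0.044,"z": 0.752,"wx": 0,"wy": -0.001,"wz": 0.002},
  ],
)

```text
t: 32.15
eef_pos: [0.4384, 0.2564, 0.1474]
tool_rot: [-0.001, 0.669, 0.744, -0.002]
contact_force: [-0.9, -0.4, -1.4]
gripper_width: 0.179
```

```bash
python3 f.py; cat > v.py <<'E'
from h import *
s=st();c=cams.get_calibration('wrist');im=shot('wrist','v')
# slot/plate position: project expected plate outline vs bright plate edges
cv=im.copy()
fx=np.array([np.cos(.105),np.sin(.105)]);fy=np.array([-fx[1],fx[0]])
for a,b in((-8,9),(-8,-9),(24,9),(24,-9),(74,17),(74,-17),(-8,17),(-8,-17)):
    p=proj('wrist',[*(np.array([.479,.262])+fx*a/1e3+fy*b/1e3),.125],c);cv2.circle(cv,tuple(int(round(v)) for v in p),2,(0,255,0),-1)
cv2.imwrite('pics/v2.png',cv2.resize(cv[60:360,220:620,::-1],(800,600),interpolation=cv2.INTER_CUBIC))
go([.479,.262,.149],.105)
E
python3 v.py
```

```text
F mean [ 0.18 -0.05 -1.13] sd [0.43 0.4  0.55] p [0.4397 0.2579 0.15  ] 32.55 [ 0.     0.002 -0.015]
t 32.55 p [0.4396 0.2581 0.1501] q [-4.000e-04  6.684e-01  7.438e-01  3.000e-04] F [-0.2   0.07 -0.67] w 0.178
t 32.6 p [0.4395 0.258  0.1499] q [-4.000e-04  6.684e-01  7.438e-01  2.000e-04] F [-0.22  0.08 -0.93] w 0.175
P [0.479 0.262 0.149] shift [-0.0012  0.1985  0.0046] turn [-0.0001 -0.0003  0.0005] rows>= 1.0
```

View pics/v2.png

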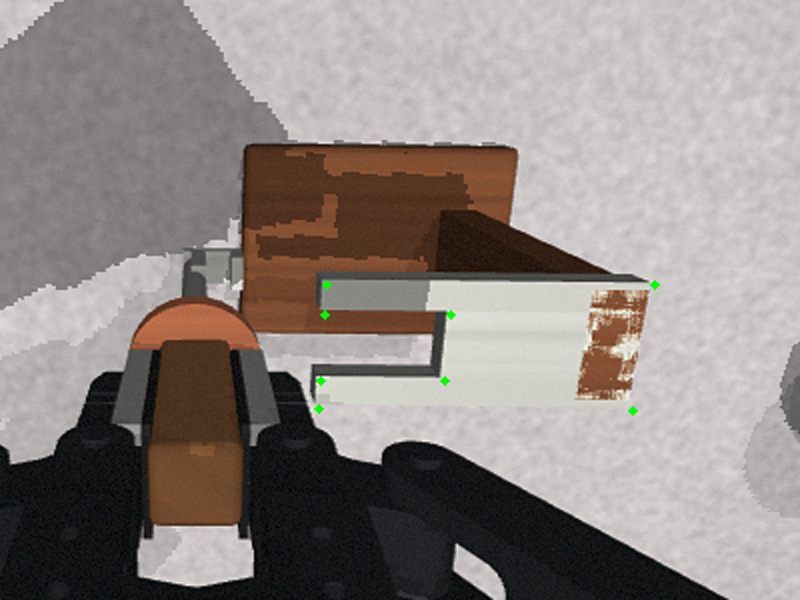

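The fork outline sits about 1 mm in +y and 1.6 mm in -x from my overlay, so I'll aim for a TCP of (0.4785, 0.2628). That was the 12th and last picture.

Call:
jog_arm(
  plan=[
    {"x": 0.003,"y": 0.015,"z": 0,"wx": 0,"wy": 0,"wz": 0},
    {"x": 0.003,"y": 0.035,"z": 0,"wx": 0,"wy": 0,"wz": 0},
    {"x": 0.003,"y": 0.06,"z": 0,"wx": 0,"wy": 0,"wz": 0},
    {"x": 0.003,"y": 0.085,"z": 0,"wx": 0,"wy": 0,"wz": 0},
    {"x": 0.003,"y": 0.11,"z": 0,"wx": 0,"wy": 0,"wz": 0},
    {"x": 0.003,"y": 0.135,"z": 0,"wx": 0,"wy": 0,"wz": 0},
    {"x": 0.003,"y": 0.16,"z": 0,"wx": 0,"wy": 0,"wz": 0},
    {"x": 0.003,"y": 0.18,"z": 0,"wx": 0,"wy": 0,"wz": 0},
    {"x": 0.003,"y": 0.192,"z": 0,"wx": 0,"wy": 0,"wz": 0},
    {"x": 0.003,"y": 0.196,"z": 0,"wx": 0,"wy": 0,"wz": 0},
    {"x": 0.003,"y": 0.196,"z": 0,"wx": 0,"wy": 0,"wz": 0},
    {"x": 0.003,"y": 0.196,"z": 0,"wx": 0,"wy": 0,"wz": 0},
  ],
)

```text
t: 33.6
eef_pos: [0.4782, 0.2628, 0.1499]
tool_rot: [-0.0, 0.668, 0.744, 0.0]
contact_force: [-0.7, 0.2, -2.1]
gripper_width: 0.177
```

```bash
python3 f.py; python3 -c "
from h import *
go([.4785,.2628,.1395],.105)"
```

```text
F mean [-0.51 -0.07 -1.22] sd [0.5  0.61 0.52] p [0.4782 0.2628 0.15  ] 34.0 [-0.001 -0.     0.014]
t 34.0 p [0.4784 0.2628 0.15  ] q [-4.000e-04  6.684e-01  7.438e-01  2.000e-04] F [ 0.04 -0.17 -0.06] w 0.177
P [0.4785 0.2628 0.1395] shift [-0.      0.0006  0.0524] turn [-0.0001 -0.0003  0.0005] rows>= 1.0
```

Call:
jog_arm(
  plan=[
    {"x": 0,"y": 0,"z": 0.01,"wx": 0,"wy": 0,"wz": 0},
    {"x": 0,"y": 0,"z": 0.02,"wx": 0,"wy": 0,"wz": 0},
    {"x": 0,"y": 0,"z": 0.03,"wx": 0,"wy": 0,"wz": 0},
    {"x": 0,"y": 0,"z": 0.04,"wx": 0,"wy": 0,"wz": 0},
    {"x": 0,"y": 0,"z": 0.047,"wx": 0,"wy": 0,"wz": 0},
    {"x": 0,"y": 0,"z": 0.052,"wx": 0,"wy": 0,"wz": 0},
    {"x": 0,"y": 0,"z": 0.052,"wx": 0,"wy": 0,"wz": 0},
    {"x": 0,"y": 0,"z": 0.052,"wx": 0,"wy": 0,"wz": 0},
  ],
)

```text
t: 34.67
eef_pos: [0.4783, 0.2628, 0.1409]
tool_rot: [-0.0, 0.668, 0.744, 0.0]
contact_force: [-5.1, -3.8, 12.5]
gripper_width: 0.181
```

```bash
python3 f.py
```

```text
F mean [-4.48 -2.53 12.29] sd [0.32 0.71 0.35] p [0.4783 0.2628 0.1409] 35.0667 [-0.729  1.051 -0.005]
```

Call:
jog_arm(
  plan=[
    {"x": 0,"y": 0,"z": -0.002,"wx": 0,"wy": 0,"wz": 0},
    {"x": 0,"y": 0,"z": -0.002,"wx": 0,"wy": 0,"wz": 0},
    {"x": 0,"y": 0,"z": -0.002,"wx": 0,"wy": 0,"wz": 0},
  ],
)

```text
t: 35.32
eef_pos: [0.4783, 0.2628, 0.1412]
tool_rot: [-0.0, 0.668, 0.744, 0.0]
contact_force: [-0.1, -0.1, -1.4]
gripper_width: 0.176
```

```bash
python3 f.py; python3 - <<'E'
from h import *
s=st();c=cams.get_calibration('wrist');cams.read_camera('wrist')
for t,z in(('rod',.125),('fork_seat',.125),('handle',.157),('saddle',.04)):
    for f in finder.place_of('wrist',t)[:1]: print(t,round(f['confidence'],2),atz('wrist',f['location'],z,c).round(4))
E
```

```text
F mean [-0.06 -0.02 -0.93] sd [0.38 0.47 0.51] p [0.4782 0.2628 0.1411] 35.7167 [-0.004 -0.015 -0.002]
t 35.72 p [0.4782 0.2628 0.1412] q [-3.000e-04  6.684e-01  7.438e-01  0.000e+00] F [-0.55 -0.21 -1.7 ] w 0.176
rod 0.87 [0.477 0.263 0.125]
handle 0.84 [0.477  0.2632 0.157 ]
saddle 0.64 [0.4838 0.2645 0.04  ]
```

Call:
jog_arm(
  hand=1,
  plan=[
    {"x": 0,"y": 0,"z": 0,"wx": 0,"wy": 0,"wz": 0},
    {"x": 0,"y": 0,"z": 0,"wx": 0,"wy": 0,"wz": 0},
    {"x": 0,"y": 0,"z": 0,"wx": 0,"wy": 0,"wz": 0},
    {"x": 0,"y": 0,"z": 0,"wx": 0,"wy": 0,"wz": 0},
    {"x": 0,"y": 0,"z": 0,"wx": 0,"wy": 0,"wz": 0},
    {"x": 0,"y": 0,"z": 0,"wx": 0,"wy": 0,"wz": 0},
    {"x": 0,"y": 0,"z": 0,"wx": 0,"wy": 0,"wz": 0},
    {"x": 0,"y": 0,"z": 0,"wx": 0,"wy": 0,"wz": 0},
    {"x": 0,"y": 0,"z": 0,"wx": 0,"wy": 0,"wz": 0},
    {"x": 0,"y": 0,"z": 0,"wx": 0,"wy": 0,"wz": 0},
  ],
)

```text
t: 36.8
eef_pos: [0.4783, 0.2628, 0.1413]
tool_rot: [-0.0, 0.668, 0.744, 0.0]
contact_force: [0.2, -0.9, 0.3]
gripper_width: 1.004
```

```bash
cat > w.py <<'E'
from h import *
s=st();c=cams.get_calibration('wrist');cams.read_camera('wrist')
for t,z in(('rod',.125),('handle',.157),('saddle',.04)):
    for f in finder.place_of('wrist',t)[:1]: print(t,round(f['confidence'],2),atz('wrist',f['location'],z,c).round(4))
for n in('scene','side'): cams.read_camera(n)
for t in('rod','handle','saddle','fork_seat','slice_top','basket','bail'):
    L=[]
    for n in('scene','side'):
        f=finder.place_of(n,t)
        if f: L.append(ray(n,f[0]['location']));print(n,round(f[0]['confidence'],2),np.round(f[0]['location']),end=' ')
    print(t,*( (tri(L)[0].round(4),np.round(tri(L)[1],4)) if len(L)==2 else ()))
E
python3 w.py
```

```text
t 36.8 p [0.4783 0.2628 0.1413] q [-3.000e-04  6.684e-01  7.438e-01  1.000e-04] F [ 0.2  -0.92  0.26] w 1.004
rod 0.8 [0.4773 0.2629 0.125 ]
handle 0.78 [0.4766 0.263  0.157 ]
saddle 0.71 [0.4852 0.264  0.04  ]
scene 0.93 [433. 155.] side 0.73 [275. 299.] rod [0.4807 0.2639 0.1235] [0.0058 0.0058]
scene 0.94 [432. 142.] side 0.79 [273. 292.] handle [0.4769 0.2638 0.1556] [0.0003 0.0003]
scene 0.97 [425. 187.] side 0.85 [274. 320.] saddle [0.488  0.2601 0.0358] [0.0004 0.0004]
scene 0.62 [428. 155.] side 0.6 [274. 299.] fork_seat [0.4793 0.2584 0.121 ] [0.001 0.001]
scene 0.61 [209. 221.] side 0.86 [388. 183.] slice_top [ 0.5029 -0.2527  0.0266] [0.0059 0.0059]
scene 0.83 [206. 224.] side 0.9 [385. 185.] basket [ 0.507  -0.2553  0.0192] [0.0006 0.0006]
scene 0.89 [206. 194.] side 0.97 [388. 167.] bail [ 0.5014 -0.2433  0.0979] [0.0012 0.0012]
```

The rod hangs upright at its seat and the basket stands at about (0.504, -0.25). I'll withdraw straight up.

Call:
jog_arm(
  plan=[
    {"x": 0,"y": 0,"z": -0.05,"wx": 0,"wy": 0,"wz": 0},
    {"x": 0,"y": 0,"z": -0.13,"wx": 0,"wy": 0,"wz": 0},
    {"x": 0,"y": 0,"z": -0.23,"wx": 0,"wy": 0,"wz": 0},
    {"x": 0,"y": 0,"z": -0.35,"wx": 0,"wy": 0,"wz": 0},
    {"x": 0,"y": 0,"z": -0.5,"wx": 0,"wy": 0,"wz": 0},
    {"x": 0,"y": 0,"z": -0.65,"wx": 0,"wy": 0,"wz": 0},
    {"x": 0,"y": 0,"z": -0.75,"wx": 0,"wy": 0,"wz": 0},
    {"x": 0,"y": 0,"z": -0.8,"wx": 0,"wy": 0,"wz": 0},
    {"x": 0,"y": 0,"z": -0.8,"wx": 0,"wy": 0,"wz": 0},
    {"x": 0,"y": 0,"z": -0.8,"wx": 0,"wy": 0,"wz": 0},
  ],
)

```text
t: 38.63
eef_pos: [0.4781, 0.2625, 0.301]
tool_rot: [-0.0, 0.668, 0.744, 0.0]
contact_force: [-0.3, 0.1, -0.9]
gripper_width: 0.999
```

```bash
python3 w.py; python3 -c "
from h import *
print(bot.hand_in())"
```

```text
t 38.63 p [0.4781 0.2625 0.301 ] q [-3.000e-04  6.684e-01  7.438e-01  1.000e-04] F [-0.26  0.06 -0.86] w 0.999
rod 0.9 [0.4792 0.2625 0.125 ]
handle 0.62 [0.4802 0.2623 0.157 ]
saddle 0.68 [0.4792 0.2478 0.04  ]
scene 0.97 [430. 156.] side 0.95 [276. 301.] rod [0.4775 0.2617 0.1186] [0.0028 0.0028]
scene 0.82 [434. 143.] handle
scene 0.97 [422. 185.] side 0.95 [271. 321.] saddle [0.4872 0.2586 0.0392] [0.0072 0.0072]
scene 0.94 [432. 156.] side 0.42 [390. 188.] fork_seat [0.4654 0.1391 0.2368] [0.1449 0.1449]
scene 0.8 [212. 218.] side 0.76 [387. 186.] slice_top [ 0.497  -0.2442  0.0288] [0.0031 0.0031]
scene 0.67 [208. 221.] side 0.86 [382. 188.] basket [ 0.5079 -0.2469  0.0204] [0.0055 0.0055]
scene 0.86 [206. 197.] side 0.97 [391. 168.] bail [ 0.4979 -0.2466  0.0901] [0.0044 0.0044]
the job is handed in; nothing more can be done
None
```

The job is done and handed in at about 39 s of the 72 s allowed. The basket stands upright near the middle of the log slice, and the hook rod hangs back in its fork.

**What I did:**
- I took the rod by its handle, passed the hook under the bail and lifted. The basket's weight, about 1.3 N, showed at the wrist.
- I raised it in steps of under 1 mm until the bar was felt against the clip. The wrist read −7.2 N, about 4 N above the hanging weight.
- I backed off 2 mm and drew it out through the gap with no side force felt.
- I lifted it clear of the jar, set it down gently, unhooked the rod and returned it.

**Last checks:**
- **Basket:** the networks put its origin at (0.508, −0.247, 0.020) and its bar at z of about 0.09, as it should be when upright. The slice centre is at about (0.503, −0.247).
- **Rod:** its origin is at (0.478–0.479, 0.262), the measured fork seat. The gripper is open and about 12 cm above the handle.

**What did not agree or went less smoothly:**
- **Seating the rod:** the collar met the fork about 2 mm earlier than I calculated and briefly pressed on it with about 13 N. I eased that off before letting go.
- **Network outliers:** the final fork-seat reading triangulated wrongly (0.14 m residual), because the side camera mistook something else for it. The last wrist reading of the saddle was about 15 mm off in y.
- **Not checked at the end:** I had used all 12 pictures, so the final state rests on network readings only. I did not look again at the two small jars and the offcut; the hook passed well above any of them.

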